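# Carry the rocking oil carafe on its serving board to the cork mat

### The job

Take the serving board by its bar handle, with the round-bottomed oil carafe standing loose on it, lift it well clear of the counter and carry it over the chopping board to the cork mat on the other side. Handle only the board, never the carafe, and keep the carafe upright all the way, balancing it as it rocks; hold the board steady above the mat, in its middle and lengthwise along it, until the carafe has stopped rocking. Then set the board down gently and flat on the mat and let go, with the carafe standing still on it and the other things left alone.

Things in the scene. Friction and masses are not known exactly. Their poses are not given: they have to be found in the camera images.
- board: Wooden serving board, 408 mm long, 10 mm thick, about 0.54 kg; origin under the middle of its length, x along it towards the plate, z up. Plate at the far end, then a 50 mm wide tail with a dark bar handle, a salt pot at the near end. Held at the handle it is front-heavy by about 0.38 N m (0.30 to 0.48): its front sags 0.01 to 0.03 rad in a hard grip (50 N or more).
- board_grip (a point): Where to grip: middle of the bar handle, at x = -46 mm, y = 0, 59 mm above the board's underside. The bar is 105 mm long along the board's x, 24 mm wide across and 34 mm tall (42 to 76 mm above the underside). Grip from above, fingers closing along the board's y. The carafe's axis is 160 mm ahead of it.
- board_plate (a point): Middle of the upper face of the board's plate, at x = +114 mm, z = 10 mm. The plate is 180 mm square with a lip round it 10 mm high and 7 mm wide.
- board_pot (a point): Middle of the lid of the marble salt pot fixed to the board's near end, at x = -156 mm, z = 58 mm (its small knob ends at 68 mm); the pot's radius is 40 mm, that of the board's round end 48 mm.
- carafe: White stoneware oil carafe standing loose on the plate, up to 12 mm off its middle; about 0.24 kg, 262 mm tall. Origin at the lowest point of its round foot, z along its axis (up when it stands). Its centre of mass lies on the axis 59 mm above the origin, its radius of gyration about a level axis there is 71 mm. Neck 37 mm wide from 122 to 220 mm, steel pourer above.
- carafe_bowl (a point): Centre of the spherical bowl (radius 60 mm, no flat foot), 1 mm above the centre of mass. The foot rolls on the board without slipping, with little resistance (0.05 mm): rocking period about 6 s on a level board. Board tilt p gives the lean an acceleration of 69 p rad/s2 towards the low side; board acceleration a (m/s2) one of 6.9 a the other way.
- carafe_top (a point): Top of the carafe's pourer, on its axis 262 mm above its origin.
- mat: Cork mat fixed on the counter, 440 x 200 mm, 6 mm thick; origin under its centre, x along its length, away from the robot. The board is to lie on it middle over middle, its x along the mat's x.
- chopping_board: Dark wooden chopping board with green sprouts, fixed on the counter between the serving board and the mat, 300 (x) x 150 x 26 mm; origin under its centre. The sprouts reach 57 mm above the counter.
- honey: Bystander: amber honey bottle, 56 mm wide and 150 mm tall, standing at one outer side; origin under its centre.
- pepper: Bystander: small pepper jar, 46 mm wide and 95 mm tall, standing at the other outer side; origin under its centre.
- cheese: Bystander: white cheese tub, 90 x 60 x 34 mm, lying before the chopping board on the robot's side; origin under its centre.

How it is judged (in metres and radians):
On the way, in this order (a step that is already met when the one before it is completed fails the run):
1. the board is lifted well clear of the counter with the carafe standing upright on it (height (world z) of board above 0.07 m and angle between carafe's own z axis and vertical below 0.3 rad), for 0.5 s.
2. the board is held steady above the mat, in its middle and along it, while the carafe stands upright and no longer rocks (horizontal distance between board and mat below 0.04 m and angle between the x axis of board and the x axis of mat, either way round below 0.2 rad and height (world z) of board above 0.015 m and angle between carafe's own z axis and vertical below 0.15 rad and angular speed of carafe below 0.35 rad/s and linear speed of board below 0.05 m/s), for 1.5 s.
At the end, for the whole second after the job is handed in: the board lies flat on the cork mat, within 30 mm of its middle and 0.15 rad of its length, released and still; the carafe stands on the board's plate, within 0.15 rad of upright, turning at less than 0.3 rad/s (horizontal distance between board and mat below 0.03 m and angle between the x axis of board and the x axis of mat, either way round below 0.15 rad and z of board in the frame of mat between 0.003 and 0.01 m and angle between board's own z axis and vertical below 0.05 rad and linear speed of board below 0.02 m/s and angle between carafe's own z axis and vertical below 0.15 rad and angular speed of carafe below 0.3 rad/s and x of carafe in the frame of board between 0.064 and 0.164 m and y of carafe in the frame of board between -0.05 and 0.05 m); the robot touches nothing.
It fails at once if the carafe leans over by more than 0.35 rad (20 degrees) (angle between carafe's own z axis and vertical above 0.35 rad).
It fails at once if the robot touches the carafe (contact force between any of the fingers, the arm and carafe above 0.3 N).
It fails at once if the board is slammed onto the mat or pressed onto it (over 60 N) (contact force between board and mat above 60 N).
It fails at once if the chopping board or its sprouts are knocked (contact force between any of board, the fingers and chopping_board above 2 N).
It fails at once if the honey bottle, pepper jar or cheese is pushed away (distance of any of honey, pepper, cheese from where it was at the start of the episode above 0.02 m).
It also fails if it takes over 72 s, if anything falls off the work surface, if the arm or the gripper's body presses on something with over 40 N, if the wrist force passes 120 N, or if a joint passes its speed limit or range.

### The arm

A 6-joint arm with a two-finger parallel gripper is mounted at the origin on the work surface. World frame = base frame: x ahead of the robot, y to its left, z up, the work surface at z = 0. Lengths are in m, angles in degrees, forces in N, time in s.
With the tool pointing down it reaches from about 0.4 to 0.825 m from the base axis. Payload 7 kg.
Tool frame: the origin (TCP) lies midway between the tips of the shut fingers; the grasp point (between the pads) lies 19 mm behind it; z points along the fingers, y is the line along which they close (so a half turn about z gives the same grasp; the last joint's range is limited). The gripper opens to 88 mm and grips with 3 to 60 N. Pads are 19 mm wide; open, the fingers measure 130 mm over their backs; the gripper's body (78 mm by 193 mm) begins 47 mm behind the grasp point.
Start: joints at [81.996, 20.546, 0.682, 0, -70.136, -16.507], TCP at [0.28, 0.614, 0.227] pointing down, gripper open.
Joint ranges: [-176.03, 176.03], [-82.01, 121.73], [-58.28, 71.71], [-173.87, 95.51], [-174.79, -0.11], [-173.66, 173.66]. Speed limits (degrees/s): [136.94, 136.94, 172.46, 180, 180, 180].

### API

Orientations are given as [roll, pitch, yaw] about the fixed x, y, z axes, in that order (R = Rz(yaw) Ry(pitch) Rx(roll)).
In Python, from plant import get_state, optics, order gives the robot as it stands. The module is installed in compiled form; this text tells all that it offers.
- The arm moves only by the tool send_rows, never from a script. Its argument "moves" is a list of rows, each an object with "slide": the shift along the tool's x, y, z as a fraction of full scale, a list of three; "turn": the turn about the tool's z as a fraction of full scale; "gripper": the opening, from 0 (shut) to 1 (fully open). A call has exactly 5 rows; each row is the pose to reach, as a shift and turn from the pose commanded when the call began, along the tool's axes at that moment; what a row does not reach only later rows make up. Full scale, the value 1, is 150 mm for a shift and 90 degrees for a turn. A row lasts 1/12 s, in which the tool goes at most 41.7 mm and 7.16 degrees, less where a joint would pass 70% of its speed; a pose out of reach is approached as far as the arm can. A call with a number of a shift or a turn outside -1 to 1 is refused whole. A call with a gripper value outside its range is refused whole. The fingers move at their own pace and stop on an object; "newtons" is the grip in N (left out, the last holds). Time passes only in rows, so rows that repeat a pose let the fingers close, or fill a call up. It gives the time, the measured TCP pose, the force, the opening and the grip force at its end, in the units of the state.
- get_state(): the state, without advancing time (a new reading comes with each control period).
- optics.capture(name): name is "scene" or "side" or "wrist"; returns a dict with "img" (384x512x3 uint8, red, green, blue), "intrinsics" (3x3 intrinsics, pixels), "origin" and "attitude" of the camera in the world. Camera axes: x right, y down, z forward; pixel columns grow to the right and rows downward; lengths in m; the calibration is good to about 2 mm. A picture is of the moment at which its call begins. There is no depth.
- order.close_job(): hands the job in; it is judged then, once.
Trained networks look in the newest picture that a camera, given by its name, has taken for a name from the list of things; names that differ only in an ending like _2 or _b are one class to them, and where a whole thing is asked for, a point or a joint stands for the part that bears it (a point fixed in the world has none). Each returns a list of dicts, best first, with "p" (0 to 1); they miss things now and then, are a little off and sometimes report something else, mostly with a low value. They report only what shows in the picture. A call takes as long as a camera call.
- optics.look_for(camera, name): "location" ([x, y, z] in m, in world coordinates, good to about 4 mm: the middle of the surface that is visible of it).
The state is a dict: "time_s": time; "joints": joint angles; "qd": joint speeds; "joint_torque": joint torques, N m; "tcp_pos": TCP position; "eef_rot": TCP orientation; "contact_force": force on the tool from outside, world axes, zero at the start; "moment": the same for the moment, N m; "gripper_width": finger opening in m; "gripper_force": force on a finger pad.
Only numpy, scipy, OpenCV 4.12 (cv2) and the standard library are available. Lean on these libraries where they do the work, as an engineer would, in place of code of your own. Each camera call takes 0.05 s, during which the arm holds its last target. There are 200 camera calls.

## Working session

There is one attempt and no reset: what is moved stays moved. The work goes in short steps, Python scripts to look and compute and a tool call to move; the robot and the scene stay as the last step left them, time stands still between calls to the robot, and variables do not carry over. Pictures are saved under pics/ and viewed, at most 10 in all, crops included, and the job is handed in when it is done.

Besides the shell and the picture viewer there is one more tool, called after "Call:" by a JSON object that holds its "api" and its "payload", one argument or row to a line. send_rows: Moves the arm, as the interface text tells. Shift numbers are shares of 150 mm and turn numbers shares of 90 degrees, none past 1 either way. Its arguments: {"type":"object","properties":{"moves":{"type":"array"},"newtons":{"type":"number"}},"required":["moves"]}

```bash
mkdir -p pics; python3 - <<'E'
from plant import get_state, optics
import cv2
s=get_state(); print(s)
for c in ["scene","side"]:
    r=optics.capture(c); cv2.imwrite(f"pics/{c}0.png",r["img"][:,:,::-1])
    print(c,r["origin"],r["attitude"],r["intrinsics"])
    for n in ["board","board_grip","board_plate","board_pot","carafe","carafe_bowl","carafe_top","mat","chopping_board","honey","pepper","cheese"]:
        print(n,[( [round(float(v),4) for v in d["location"]],round(d["p"],2)) for d in optics.look_for(c,n)[:2]])
print(get_state()["time_s"])
E
```

```text
{'time_s': 0.0, 'joints': array([ 8.19977992e+01,  2.05897908e+01,  6.33974227e-01, -2.04454123e-02,
       -7.01349785e+01, -1.65068967e+01]), 'qd': array([ 0.11462552, -0.00421372, -0.03805774, -0.05936172, -0.08958672,
        0.04857789]), 'joint_torque': array([ 2.62803725e-03, -5.82729685e+01,  2.93050289e+01,  6.99738890e+00,
        6.93943395e-03, -1.58527764e-04]), 'tcp_pos': array([0.27983581, 0.6137286 , 0.22564174]), 'eef_rot': array([ 1.79907486e+02, -7.37224685e-03, -2.45160542e+01]), 'contact_force': array([0.97796846, 1.18167474, 0.40279369]), 'moment': array([ 0.02548991,  0.01993717, -0.00162029]), 'gripper_force': 0.0, 'gripper_width': 0.0877975063955103}
scene [1.1405199  0.38523049 1.27806036] [-144.83583383   -0.81444171  121.95869287] [[455.90149029   0.         257.66352424]
 [  0.         455.90149029 194.51415772]
 [  0.           0.           1.        ]]
board [([0.5479, -0.2468, 0.0103], 0.76)]
board_grip [([0.5416, -0.2451, 0.011], 0.62)]
board_plate [([0.5504, -0.2453, 0.0107], 0.64)]
board_pot [([0.5491, -0.2426, 0.012], 0.76)]
carafe [([0.6487, -0.25
[... 581 characters left out ...]
   0.           1.        ]]
board [([0.5254, -0.2837, 0.0098], 0.9), ([0.5649, -0.0273, 0.03], 0.53)]
board_grip [([0.5259, -0.277, 0.0112], 0.89)]
board_plate [([0.5303, -0.2805, 0.0102], 0.62)]
board_pot [([0.5226, -0.2818, 0.0102], 0.8)]
carafe [([0.6191, -0.2864, 0.1132], 0.81)]
carafe_bowl [([0.6178, -0.287, 0.115], 0.67)]
carafe_top [([0.6257, -0.292, 0.1134], 0.68)]
mat [([0.4601, 0.2439, 0.0075], 0.66), ([0.6247, -0.2929, 0.1156], 0.64)]
chopping_board [([0.5667, -0.027, 0.0297], 0.66)]
honey [([0.5978, 0.4354, 0.0745], 0.54)]
pepper [([0.5979, 0.4355, 0.0752], 0.67), ([0.5271, -0.2789, 0.0104], 0.65)]
cheese [([0.3866, -0.0097, 0.0321], 0.77), ([0.6181, -0.2873, 0.1149], 0.74)]
1.3
```

View pics/scene0.png

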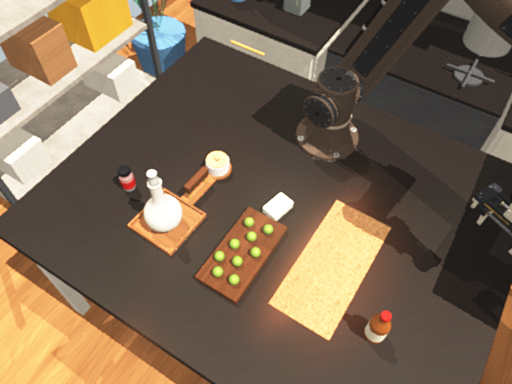

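View pics/side0.png

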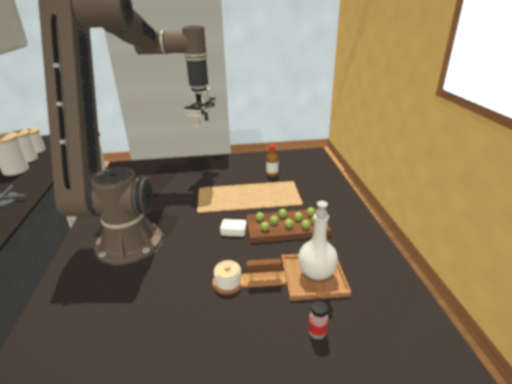

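```bash
cat > h.py <<'E'
import numpy as np, cv2
from scipy.spatial.transform import Rotation as Ro
from plant import get_state, optics
def cam(r): return Ro.from_euler('xyz',r["attitude"],degrees=True).as_matrix(),np.array(r["origin"]),np.array(r["intrinsics"])
def proj(r,P):
    R,o,K=cam(r); q=(np.atleast_2d(P)-o)@R; q=q/q[:,2:]; return (q@K.T)[:,:2]
def ray(r,uv,z):
    R,o,K=cam(r); uv=np.atleast_2d(uv).astype(float)
    d=np.c_[uv,np.ones(len(uv))]@np.linalg.inv(K).T@R.T
    return o+d*((z-o[2])/d[:,2])[:,None]
E
python3 - <<'E'
from h import *
np.set_printoptions(precision=4,suppress=True)
for c in ["scene","side"]:
    r=optics.capture(c); img=r["img"]
    print(c,"base",proj(r,[[0,0,0],[0.6039,.0125,.0267],[.28,.614,.227]]))
    hsv=cv2.cvtColor(img,cv2.COLOR_RGB2HSV)
    for seed,nm,tops in [(((330,270) if c=="scene" else (250,195)),"mat",.006)]:
        print(img[seed[1],seed[0]])
        d=np.abs(img.astype(int)-cv2.medianBlur(img,9)[seed[1],seed[0]].astype(int)).max(2)
        m=(cv2.blur((d<70).astype(np.float32),(3,3))>.5).astype(np.uint8)
        n,l,st,ce=cv2.connectedComponentsWithStats(m)
        mm=(l==l[seed[1],seed[0]]).astype(np.uint8)
        ct=max(cv2.findContours(mm,0,2)[0],key=cv2.contourArea)
        P=ray(r,ct[:,0,:],tops)[:,:2].astype(np.float32)
        print(nm,cv2.contourArea(ct),cv2.minAreaRect(P*1000))
    big=cv2.resize(img[130:270,100:310] if c=="scene" else img[190:350,200:360],None,fx=3.8 if c=="scene" else 3.7,fy=3.8 if c=="scene" else 3.7,interpolation=cv2.INTER_CUBIC)
    cv2.imwrite(f"pics/{c}1.png",big[:,:,::-1])
E
```

```text
scene base [[326.1154 136.4235]
 [241.3678 255.4379]
 [495.2931 236.7258]]
[255 243 173]
mat 7516.0 ((465.8714599609375, 259.1162109375), (201.7352752685547, 439.4985046386719), 89.25373077392578)
side base [[128.1383 242.3274]
 [289.6266 220.4177]
 [201.5602 123.553 ]]
[239 200 144]
mat 2184.5 ((469.5306396484375, 259.83770751953125), (210.42300415039062, 444.4778137207031), 89.3512191772461)
```

View pics/scene1.png

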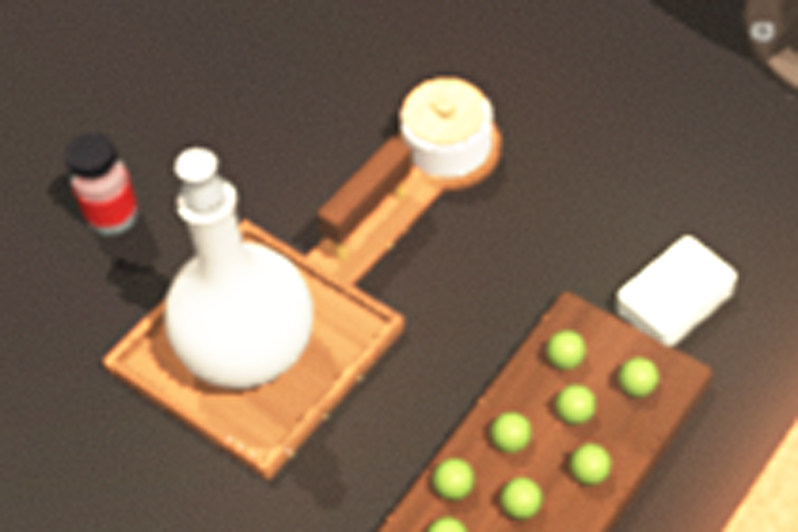

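View pics/side1.png

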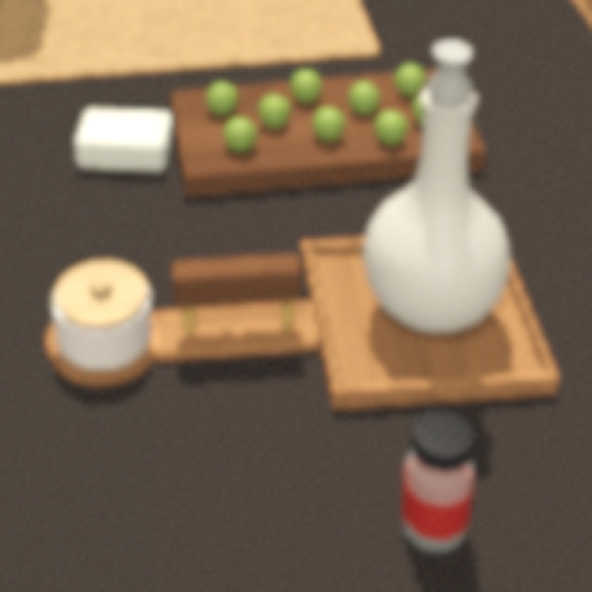

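```bash
cat > fit.py <<'E'
from h import *
from scipy.optimize import least_squares
np.set_printoptions(precision=4,suppress=True)
a=optics.capture("scene"); b=optics.capture("side")
S=lambda u:(np.array(u)+.5)/3.8-.5+[100,130]
D=lambda u:(np.array(u)+.5)/3.7-.5+[200,190]
obs=[]
for uv,P in [((404,318),(24,90,20)),((104,358),(204,-90,20)),((245,222),(24,-90,20)),((270,462),(204,90,20)),((443,107),(-156,0,66)),
   ((318,212),(6.5,-12,76)),((340,222),(6.5,12,76)),((410,150),(-98.5,12,76))]: obs.append((a,S(uv),P))
for uv,P in [((333,393),(24,-90,20)),((557,377),(204,-90,20)),((302,240),(24,90,20)),((101,290),(-156,0,66)),((172,260),(-98.5,12,76)),((300,255),(6.5,12,76))]: obs.append((b,D(uv),P))
def W(p,P):
    c,s=np.cos(p[2]),np.sin(p[2]); P=np.array(P)/1000.
    return [p[0]+c*P[0]-s*P[1],p[1]+s*P[0]+c*P[1],P[2]]
f=lambda p,ob=obs:np.concatenate([proj(r,W(p,P))[0]-uv for r,uv,P in ob])
for o in (obs,[k for k in obs if k[0] is a],[k for k in obs if k[0] is b]):
    r=least_squares(f,[.55,-.25,0],args=(o,),loss='soft_l1'); print(r.x[:2],np.degrees(r.x[2])); print(f(r.x,o).reshape(-1,2).round(1).tolist())
p=least_squares(f,[.55,-.25,0],loss='soft_l1').x
for n,P in [("grip",(-46,0,59)),("plate",(114,0,10))]: print(n,W(p,P))
# carafe: top and bowl
def g(q): return np.concatenate([proj(a,q)[0]-S((196,160)),proj(b,q)[0]-D((453,47))])
t=least_squares(g,[.65,-.25,.27]); print("top",t.x,t.fun)
def g(q): return np.concatenate([proj(a,q)[0]-S((239,317)),proj(b,q)[0]-D((437,260))])
t=least_squares(g,[.65,-.25,.07]); print("bowl",t.x,t.fun)
print(get_state()["time_s"])
E
python3 fit.py
```

```text
[ 0.5078 -0.2616] -2.251643728739644
[[-0.5, 0.2], [-0.6, 1.6], [-0.5, 0.0], [-1.3, 2.7], [-0.2, -0.2], [-0.6, 0.1], [-0.7, 0.8], [0.8, -1.0], [-0.3, -0.2], [-0.0, -0.4], [-0.6, 0.6], [-0.7, -1.3], [-1.4, 0.3], [-1.9, -0.7]]
[ 0.5055 -0.2613] -2.2435951135827907
[[0.0, -0.3], [-0.0, 1.1], [-0.0, -0.4], [-0.7, 2.1], [0.3, -0.6], [-0.1, -0.4], [-0.2, 0.4], [1.2, -1.5]]
[ 0.5101 -0.2627] -2.4350645561580864
[[0.5, 0.0], [0.8, -0.0], [0.2, 0.8], [0.0, -1.2], [-0.6, 0.5], [-1.1, -0.5]]
grip [np.float64(0.46187332929867175), np.float64(-0.2597474781712787), np.float64(0.059)]
plate [np.float64(0.6217497948226949), np.float64(-0.26603363530786234), np.float64(0.01)]
top [ 0.6302 -0.2662  0.2772] [-0.6932  0.4516 -0.7935 -0.2472]
bowl [ 0.6317 -0.2664  0.0686] [-0.5431  0.3308 -0.5966 -0.1674]
1.5
```

Call:
{"api": "send_rows", "payload": {
  "moves": [
    {"slide":[0.12,0.06,0],"turn":-0.05,"gripper":1},
    {"slide":[0.34,0.16,0],"turn":-0.11,"gripper":1},
    {"slide":[0.56,0.27,0],"turn":-0.17,"gripper":1},
    {"slide":[0.77,0.37,0],"turn":-0.23,"gripper":1},
    {"slide":[0.94,0.45,0],"turn":-0.247,"gripper":1}
  ]
}}

```text
time_s: 1.92
tcp_pos: [0.3814, 0.4924, 0.2267]
eef_rot: [-180.0, -0.0, -2.0]
contact_force: [0.3, -0.2, -0.2]
gripper_width: 0.0877
gripper_force: 0.0
```

Call:
{"api": "send_rows", "payload": {
  "moves": [
    {"slide":[0.1,0.2,0],"turn":0,"gripper":1},
    {"slide":[0.2,0.4,0],"turn":0,"gripper":1},
    {"slide":[0.3,0.6,0],"turn":0,"gripper":1},
    {"slide":[0.4,0.8,0],"turn":0,"gripper":1},
    {"slide":[0.5,1,0],"turn":0,"gripper":1}
  ]
}}

```text
time_s: 2.33
tcp_pos: [0.4497, 0.3398, 0.2268]
eef_rot: [-180.0, -0.0, -2.3]
contact_force: [0.3, -1.2, -0.4]
gripper_width: 0.0877
gripper_force: 0.0
```

Call:
{"api": "send_rows", "payload": {
  "moves": [
    {"slide":[0.04,0.2,0],"turn":0,"gripper":1},
    {"slide":[0.08,0.4,0],"turn":0,"gripper":1},
    {"slide":[0.12,0.6,0],"turn":0,"gripper":1},
    {"slide":[0.16,0.8,0],"turn":0,"gripper":1},
    {"slide":[0.2,1,0],"turn":0,"gripper":1}
  ]
}}

```text
time_s: 2.75
tcp_pos: [0.4733, 0.1888, 0.2268]
eef_rot: [-180.0, -0.0, -2.3]
contact_force: [0.4, 0.1, 0.7]
gripper_width: 0.0877
gripper_force: 0.0
```

Call:
{"api": "send_rows", "payload": {
  "moves": [
    {"slide":[0,0.2,0],"turn":0,"gripper":1},
    {"slide":[0,0.4,0],"turn":0,"gripper":1},
    {"slide":[0,0.6,0],"turn":0,"gripper":1},
    {"slide":[0,0.8,0],"turn":0,"gripper":1},
    {"slide":[0,1,0],"turn":0,"gripper":1}
  ]
}}

```text
time_s: 3.17
tcp_pos: [0.467, 0.039, 0.2269]
eef_rot: [-180.0, -0.0, -2.3]
contact_force: [0.8, 0.3, 0.3]
gripper_width: 0.0877
gripper_force: 0.0
```

Call:
{"api": "send_rows", "payload": {
  "moves": [
    {"slide":[0,0.2,0],"turn":0,"gripper":1},
    {"slide":[0,0.4,0],"turn":0,"gripper":1},
    {"slide":[0,0.6,0],"turn":0,"gripper":1},
    {"slide":[0,0.75,0],"turn":0,"gripper":1},
    {"slide":[0,0.8,0],"turn":0,"gripper":1}
  ]
}}

```text
time_s: 3.58
tcp_pos: [0.4621, -0.0818, 0.2268]
eef_rot: [180.0, -0.0, -2.4]
contact_force: [-0.6, 0.6, 0.1]
gripper_width: 0.0879
gripper_force: 0.0
```

Call:
{"api": "send_rows", "payload": {
  "moves": [
    {"slide":[0.03,0.2,0],"turn":0,"gripper":1},
    {"slide":[0.1,0.4,0],"turn":0,"gripper":1},
    {"slide":[0.18,0.65,0],"turn":0,"gripper":1},
    {"slide":[0.25,0.87,0],"turn":0,"gripper":1},
    {"slide":[0.3,0.98,0.1],"turn":0,"gripper":1}
  ]
}}

```text
time_s: 4.0
tcp_pos: [0.5039, -0.2314, 0.214]
eef_rot: [179.9, -0.3, -2.3]
contact_force: [1.9, -0.3, 0.7]
gripper_width: 0.0879
gripper_force: 0.0
```

Call:
{"api": "send_rows", "payload": {
  "moves": [
    {"slide":[0.02,0.08,0.12],"turn":0,"gripper":1},
    {"slide":[0.03,0.16,0.25],"turn":0,"gripper":1},
    {"slide":[0.03,0.21,0.38],"turn":0,"gripper":1},
    {"slide":[0.03,0.21,0.45],"turn":0,"gripper":1},
    {"slide":[0.03,0.21,0.48],"turn":0,"gripper":1}
  ]
}}

```text
time_s: 4.42
tcp_pos: [0.504, -0.2595, 0.1377]
eef_rot: [-180.0, 0.2, -2.3]
contact_force: [-0.2, 0.6, 0.2]
gripper_width: 0.0875
gripper_force: 0.0
```

```bash
python3 - <<'E'
from h import *
np.set_printoptions(precision=4,suppress=True)
s=get_state(); print(s["tcp_pos"],s["eef_rot"])
r=optics.capture("wrist"); cv2.imwrite("pics/wrist0.png",r["img"][:,:,::-1])
p=[.5078,-.2616,np.radians(-2.25)]
def W(P):
    c,sn=np.cos(p[2]),np.sin(p[2]); P=np.array(P)/1000.
    return [p[0]+c*P[0]-sn*P[1],p[1]+sn*P[0]+c*P[1],P[2]]
for P in [(6.5,-12,76),(6.5,12,76),(-98.5,12,76),(-98.5,-12,76),(-156,0,66),(24,90,20),(24,-90,20),(114,0,70)]: print(P,proj(r,W(P)))
E
```

```text
[ 0.504  -0.2595  0.1377] [-179.9653    0.1703   -2.3335]
(6.5, -12, 76) [[275.071  185.4349]]
(6.5, 12, 76) [[240.7891 185.4798]]
(-98.5, 12, 76) [[242.6637 313.8005]]
(-98.5, -12, 76) [[273.1101 313.7599]]
(-156, 0, 66) [[257.8006 363.0896]]
(24, 90, 20) [[151.8222 148.1457]]
(24, -90, 20) [[363.2645 147.8699]]
(114, 0, 70) [[257.9288  17.8709]]
```

View pics/wrist0.png

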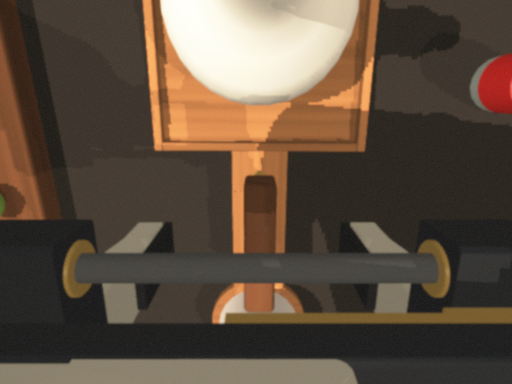

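Call:
{"api": "send_rows", "payload": {
  "moves": [
    {"slide":[0.01,0.005,0.1],"turn":0,"gripper":1},
    {"slide":[0.02,0.01,0.25],"turn":0,"gripper":1},
    {"slide":[0.033,0.015,0.4],"turn":0,"gripper":1},
    {"slide":[0.033,0.015,0.55],"turn":0,"gripper":0.7},
    {"slide":[0.033,0.015,0.65],"turn":0,"gripper":0.4}
  ],
  "newtons": 20
}}

```text
time_s: 4.88
tcp_pos: [0.5103, -0.2614, 0.0417]
eef_rot: [180.0, -0.0, -2.2]
contact_force: [-0.2, 0.4, -0.6]
gripper_width: 0.0794
gripper_force: 0.0
```

Call:
{"api": "send_rows", "payload": {
  "moves": [
    {"slide":[0,0,0],"turn":0,"gripper":0.35},
    {"slide":[0,0,0],"turn":0,"gripper":0.31},
    {"slide":[0,0,0],"turn":0,"gripper":0.28},
    {"slide":[0,0,0],"turn":0,"gripper":0.24},
    {"slide":[0,0,0],"turn":0,"gripper":0.15}
  ],
  "newtons": 20
}}

```text
time_s: 5.3
tcp_pos: [0.5108, -0.2623, 0.0436]
eef_rot: [180.0, -0.1, -2.3]
contact_force: [-0.4, 0.6, 0.7]
gripper_width: 0.0469
gripper_force: 0.0
```

Call:
{"api": "send_rows", "payload": {
  "moves": [
    {"slide":[0,0,0],"turn":0,"gripper":0},
    {"slide":[0,0,0],"turn":0,"gripper":0},
    {"slide":[0,0,0],"turn":0,"gripper":0},
    {"slide":[0,0,0],"turn":0,"gripper":0},
    {"slide":[0,0,0],"turn":0,"gripper":0}
  ],
  "newtons": 60
}}

```text
time_s: 5.72
tcp_pos: [0.5099, -0.2624, 0.0423]
eef_rot: [180.0, -0.0, -2.3]
contact_force: [-0.5, 0.4, 2.5]
gripper_width: 0.0234
gripper_force: 60.0
```

```bash
cat > see.py <<'E'
from h import *
np.set_printoptions(precision=4,suppress=True)
from scipy.optimize import least_squares
def blob(r,guess):
    """white carafe: sub-pixel axis in image: (top part centroid, bowl centroid)"""
    img=r["img"].astype(int); sat=img.max(2)-img.min(2)
    u,v=proj(r,guess)[0]
    m=((img.min(2)>120)&(sat<60)).astype(np.uint8)
    n,l,st,ce=cv2.connectedComponentsWithStats(m)
    # the component nearest the bowl guess, with area
    k=l[int(round(v)),int(round(u))]
    return l==k, st[k]
if __name__=="__main__":
    s=get_state(); print(s["time_s"],s["tcp_pos"],s["eef_rot"],s["gripper_width"],s["contact_force"],s["moment"])
    for c in ("scene","side"):
        r=optics.capture(c); m,st=blob(r,[.631,-.266,.07]); print(c,st)
        o=r["img"].copy(); o[cv2.Canny(m.astype(np.uint8)*255,50,100)>0]=[255,0,255]
        x,y=st[0]-90,st[1]-40
        o=o[max(y,0):y+180,max(x,0):x+220]; cv2.imwrite(f"pics/{c}_m.png",cv2.resize(o,None,fx=2.2,fy=2.2)[:,:,::-1])
    a=cv2.imread("pics/scene_m.png"); b=cv2.imread("pics/side_m.png"); h=min(a.shape[0],b.shape[0])
    cv2.imwrite("pics/m.png",np.hstack([a[:h,:400],b[:h,:400]]))
E
python3 see.py
```

```text
5.7167 [ 0.5099 -0.2624  0.0423] [179.9925  -0.0124  -2.2881] 0.023413194606941638 [-0.5133  0.4271  2.5115] [ 0.042   0.2938 -0.1426]
scene [ 143  169   40   63 1507]
side [ 298  200   40   80 1758]
```

View pics/m.png

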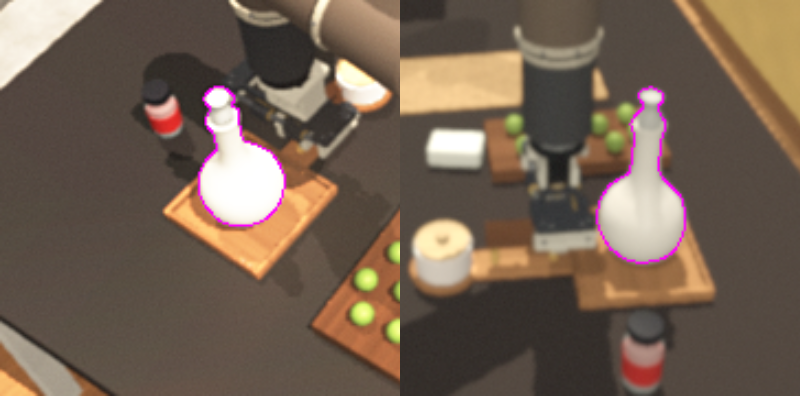

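```bash
cat > est.py <<'E'
import json,sys
from see import *
ph=np.linspace(.2,1.15,8)
PR=[(0.06-.06*np.cos(f),.06*np.sin(f)) for f in np.linspace(.15,2.75,16)]+[(.122,.0185),(.205,.0185),(.222,.018),(.226,.010),(.25,.010),(.255,.016),(.262,.016)]
A=np.linspace(0,2*np.pi,24,endpoint=False)
def render(r,q,z):
    bx,by,lx,ly=q; ax=np.array([lx,ly,1]); ax/=np.linalg.norm(ax)   # lean>0 towards +x / +y
    e1=np.cross(ax,[0,1,0]); e1/=np.linalg.norm(e1); e2=np.cross(ax,e1); o=np.array([bx,by,z])
    rings=[proj(r,o+(h-.06)*ax+rad*(np.cos(A)[:,None]*e1+np.sin(A)[:,None]*e2)) for h,rad in PR]
    im=np.zeros((384,512),np.uint8)
    for a,b in zip(rings,rings[1:]):
        cv2.fillConvexPoly(im,cv2.convexHull(np.round(np.vstack([a,b])*16).astype(np.int32)),255,lineType=cv2.LINE_AA,shift=4)
    return im
def feat(m):
    M=cv2.moments(m); u,v=M['m10']/M['m00'],M['m01']/M['m00']
    return np.array([u,v,30*.5*np.arctan2(2*M['mu11'],M['mu20']-M['mu02'])])
def measure(g=None,save=False):
    s=get_state(); t=s["tcp_pos"]; z=t[2]+.0277
    if g is None:
        try: L=[json.loads(l) for l in open("log.txt")][-1]; g=[L["q"][0]+t[0]-L["tcp"][0],L["q"][1]+t[1]-L["tcp"][1],L["q"][2],L["q"][3]]
        except Exception: g=[.631,-.266,0,0]
    rs=[optics.capture(c) for c in ("scene","side")]; F=[]
    for c,r in zip("ab",rs):
        m,st=blob(r,[g[0],g[1],z+.01]); F.append(feat(m.astype(np.uint8)*255))
        print(c,"area",st[4],"model",int((render(r,g,z)>127).sum()),end=" ")
        if save:
            o=r["img"].copy(); o[cv2.Canny(m.astype(np.uint8)*255,50,100)>0]=[255,0,255]; x,y=max(st[0]-80,0),max(st[1]-50,0); cv2.imwrite(f"pics/{save}{c}.png",cv2.resize(o[y:y+180,x:x+200],None,fx=2.5,fy=2.5)[:,:,::-1])
    f=lambda q:np.concatenate([(feat(render(r,q,z))-k+[0,0,47.1])%[1e9,1e9,94.25]-[0,0,47.1] if 0 else wrap(feat(render(r,q,z))-k) for r,k in zip(rs,F)])
    sol=least_squares(f,g,diff_step=1e-2,x_scale=[.01,.01,.1,.1])
    return s,sol.x,sol.fun
def wrap(d): d[2]=(d[2]+47.12)%94.25-47.12; return d
BASE=np.array(json.load(open("base.json"))) if __import__("os").path.exists("base.json") else np.zeros(2)
if __name__=="__main__":
    s,q,res=measure(save=sys.argv[1] if len(sys.argv)>1 else False)
    t=s["tcp_pos"]; d=dict(t=float(s["time_s"])+.05,tcp=t.tolist(),q=q.tolist(),lean=(q[2:]-BASE).tolist())
    open("log.txt","a").write(json.dumps(d)+"\n")
    print("\nt",round(d["t"],3),"tcp",t,"rot",s["eef_rot"],"bowl",q[:2],"rel",q[:2]-t[:2],"LEAN",np.round(d["lean"],3),"res",res.round(2),"M",s["moment"].round(2),"F",s["contact_force"].round(1))
E
python3 est.py; python3 - <<'E'
import json
L=[json.loads(l) for l in open("log.txt")]
json.dump(L[-1]["q"][2:],open("base.json","w"))
E
python3 est.py
```

```text
Traceback (most recent call last):
  File "est.py", line 34, in <module>
    s,q,res=measure(save=sys.argv[1] if len(sys.argv)>1 else False)
            ~~~~~~~^^^^^^^^^^^^^^^^^^^^^^^^^^^^^^^^^^^^^^^^^^^^^^^^
  File "est.py", line 25, in measure
    print(c,"area",st[4],"model",int((render(r,g,z)>127).sum()),end=" ")
                                      ~~~~~~^^^^^^^
  File "est.py", line 7, in render
    bx,by,lx,ly=q; ax=np.array([lx,ly,1]); ax/=np.linalg.norm(ax)   # lean>0 towards +x / +y
                                           ^^^^^^^^^^^^^^^^^^^^^^
numpy._core._exceptions._UFuncOutputCastingError: Cannot cast ufunc 'divide' output from dtype('float64') to dtype('int64') with casting rule 'same_kind'
Traceback (most recent call last):
FileNotFoundError: [Errno 2] No such file or directory: 'log.txt'
Traceback (most recent call last):
  File "est.py", line 34, in <module>
    s,q,res=measure(save=sys.argv[1] if len(sys.argv)>1 else False)
            ~~~~~~~^^^^^^^^^^^^^^^^^^^^^^^^^^^^^^^^^^^^^^^^^^^^^^^^
  File "est.py", line 25, in measure
    print(c,"area",st[4],"model",int((render(r,g,z)>127).sum()),end=" ")
                                      ~~~~~~^^^^^^^
  File "est.py", line 7, in render
    bx,by,lx,ly=q; ax=np.array([lx,ly,1]); ax/=np.linalg.norm(ax)   # lean>0 towards +x / +y
                                           ^^^^^^^^^^^^^^^^^^^^^^
numpy._core._exceptions._UFuncOutputCastingError: Cannot cast ufunc 'divide' output from dtype('float64') to dtype('int64') with casting rule 'same_kind'
```

```bash
sed -i 's/np.array(\[lx,ly,1\])/np.array([lx,ly,1.])/; s/(feat(render(r,q,z))-k+\[0,0,47.1\])%.* if 0 else //' est.py
python3 est.py; python3 - <<'E'
import json
L=[json.loads(l) for l in open("log.txt")]
json.dump(L[-1]["q"][2:],open("base.json","w"))
E
python3 est.py; cat log.txt
```

```text
a area 1509 model 1625 b area 1759 model 1851 
t 6.067 tcp [ 0.5099 -0.2624  0.0423] rot [179.9913  -0.0129  -2.2794] bowl [ 0.6299 -0.2659] rel [ 0.1201 -0.0036] LEAN [0. 0.] res [-0.28  0.71 -0.25 -0.67  0.41  0.02] M [ 0.01  0.45 -0.1 ] F [-1.7  0.4  4.9]
a area 1506 model 1617 b area 1761 model 1850 {"t": 6.0667, "tcp": [0.5098751667512086, -0.26237075160988366, 0.04233953797814074], "q": [0.6299495504087743, -0.26594168799515666, 0.0, 0.0], "lean": [0.0, 0.0]}Traceback (most recent call last):
  File "est.py", line 34, in <module>
    s,q,res=measure(save=sys.argv[1] if len(sys.argv)>1 else False)
            ~~~~~~~^^^^^^^^^^^^^^^^^^^^^^^^^^^^^^^^^^^^^^^^^^^^^^^^
  File "est.py", line 29, in measure
    sol=least_squares(f,g,diff_step=1e-2,x_scale=[.01,.01,.1,.1])
    return func(*args, **kwargs)
    result = trf(vector_fun.fun, vector_fun.jac, x0, f0, J0, lb, ub, ftol, xtol,
                 gtol, max_nfev, x_scale, loss_function, tr_solver,
                 tr_options.copy(), verbose, callback=callback_wrapped)
    return trf_no_bounds(
        fun, jac, x0, f0, J0, ftol, xtol, gtol, max_nfev, x_scale,
        loss_function, tr_solver, tr_options, verbose, callback=callback)
    f_new = fun(x_new)
    self._update_fun()
    ~~~~~~~~~~~~~~~~^^
    self.f = self.fun_wrapped(xp_copy(self.x))
             ~~~~~~~~~~~~~~~~^^^^^^^^^^^^^^^^^
    return np.atleast_1d(self.fun(x))
                         ~~~~~~~~^^^
    return self.f(x, *self.args, **self.kwargs)
           ~~~~~~^^^^^^^^^^^^^^^^^^^^^^^^^^^^^^
  File "est.py", line 28, in <lambda>
    f=lambda q:np.concatenate([wrap(feat(render(r,q,z))-k) for r,k in zip(rs,F)])
                                    ~~~~^^^^^^^^^^^^^^^
  File "est.py", line 15, in feat
    M=cv2.moments(m); u,v=M['m10']/M['m00'],M['m01']/M['m00']
                          ~~~~~~~~^~~~~~~~~
ZeroDivisionError: float division by zero
```

```bash
python3 - <<'E'
s=open("est.py").read()
s=s.replace("f=lambda q:np","g=np.array(g,float); Q=lambda y:g+(y-1)*[.1,.1,1,1]\n    f=lambda y:np").replace("render(r,q,z))-k)","render(r,Q(y),z))-k)").replace("sol=least_squares(f,g,diff_step=1e-2,x_scale=[.01,.01,.1,.1])","sol=least_squares(f,np.ones(4),diff_step=1e-2)").replace("return s,sol.x,sol.fun","return s,Q(sol.x),sol.fun")
open("est.py","w").write(s)
E
rm -f log.txt base.json; python3 est.py; python3 - <<'E'
import json
L=[json.loads(l) for l in open("log.txt")]
json.dump(L[-1]["q"][2:],open("base.json","w"))
E
python3 est.py
```

```text
a area 1507 model 1625 b area 1758 model 1851 
t 6.267 tcp [ 0.5099 -0.2624  0.0424] rot [179.9892  -0.0135  -2.275 ] bowl [ 0.6303 -0.2655] rel [ 0.1205 -0.0031] LEAN [-0.007 -0.006] res [-0.26  0.7  -0.14 -0.66  0.42 -0.17] M [-0.04  0.48 -0.14] F [-0.6  0.1  4.7]
a area 1507 model 1625 b area 1761 model 1845 
t 6.367 tcp [ 0.5099 -0.2624  0.0423] rot [179.9904  -0.0144  -2.2787] bowl [ 0.6304 -0.2655] rel [ 0.1206 -0.0031] LEAN [0.    0.001] res [-0.26  0.73 -0.09 -0.65  0.38 -0.11] M [ 0.02  0.48 -0.17] F [-1.9  0.7  6. ]
```

Call:
{"api": "send_rows", "payload": {
  "moves": [
    {"slide":[0,0,-0.03],"turn":0,"gripper":0},
    {"slide":[0,0,-0.06],"turn":0,"gripper":0},
    {"slide":[0,0,-0.1],"turn":0,"gripper":0},
    {"slide":[0,0,-0.13],"turn":0,"gripper":0},
    {"slide":[0,0,-0.15],"turn":0,"gripper":0}
  ]
}}

```text
time_s: 6.83
tcp_pos: [0.5098, -0.2622, 0.065]
eef_rot: [-180.0, -0.0, -2.3]
contact_force: [0.8, -0.9, -7.7]
gripper_width: 0.0236
gripper_force: 60.0
```

```bash
python3 est.py
```

```text
a area 1552 model 1675 b area 2023 model 1887 
t 6.883 tcp [ 0.5098 -0.2622  0.065 ] rot [-179.996    -0.0059   -2.2797] bowl [ 0.6129 -0.2817] rel [ 0.1031 -0.0194] LEAN [0.24  0.299] res [ 1.03  0.38 -0.84  0.64  0.55 -5.67] M [-0.01 -0.04  0.03] F [ 0.8 -0.9 -7.7]
```

```bash
sed -i '$d' log.txt; python3 - <<'E'
s=open("est.py").read()
s=s.replace("    for c,r in zip(\"ab\",rs):\n        m,st=blob(r,[g[0],g[1],z+.01]);","    for c,r in zip(\"ab\",rs):\n        m,st=blob(r,[g[0],g[1],z+.01]); m&=cv2.dilate(render(r,g,z),np.ones((11,11)))>127; m=cv2.morphologyEx(m.astype(np.uint8),cv2.MORPH_OPEN,np.ones((3,3)))>0; st=st.copy(); st[4]=m.sum();")
open("est.py","w").write(s)
E
python3 est.py v
```

```text
a area 1538 model 1677 b area 1798 model 1887 
t 6.983 tcp [ 0.5101 -0.2623  0.0652] rot [179.9942  -0.0615  -2.2798] bowl [ 0.6314 -0.2651] rel [ 0.1213 -0.0028] LEAN [ 0.001 -0.012] res [-0.35  0.58 -0.11 -0.61  0.27 -0.13] M [-0.07 -0.02 -0.05] F [ 0.3  0.2 -8.3]
```

View pics/vb.png

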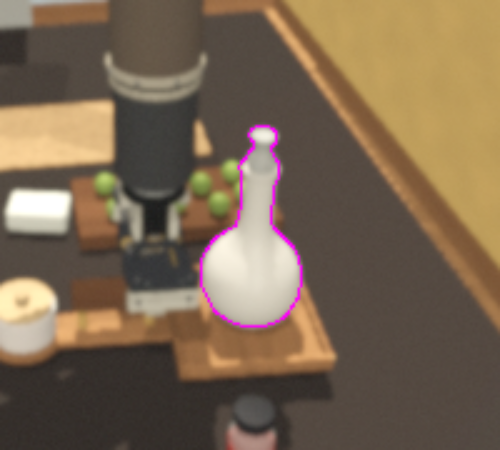

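Call:
{"api": "send_rows", "payload": {
  "moves": [
    {"slide":[0,0,-0.03],"turn":0,"gripper":0},
    {"slide":[0,0,-0.08],"turn":0,"gripper":0},
    {"slide":[0,0,-0.14],"turn":0,"gripper":0},
    {"slide":[0,0,-0.2],"turn":0,"gripper":0},
    {"slide":[0,0,-0.26],"turn":0,"gripper":0}
  ]
}}

```text
time_s: 7.45
tcp_pos: [0.5101, -0.2624, 0.1049]
eef_rot: [180.0, -0.0, -2.3]
contact_force: [-0.2, -0.0, -8.2]
gripper_width: 0.0236
gripper_force: 60.0
```

```bash
python3 est.py
```

```text
a area 1640 model 1778 b area 1909 model 1957 
t 7.5 tcp [ 0.5101 -0.2624  0.1049] rot [179.9894  -0.0459  -2.2781] bowl [ 0.6295 -0.2667] rel [ 0.1194 -0.0044] LEAN [0.031 0.03 ] res [-0.05  0.83 -0.21 -0.55  0.69 -0.31] M [-0.04 -0.07  0.01] F [-0.2 -0.  -8.2]
```

Call:
{"api": "send_rows", "payload": {
  "moves": [
    {"slide":[0,0,-0.06],"turn":0,"gripper":0},
    {"slide":[0,0,-0.11],"turn":0,"gripper":0},
    {"slide":[0,0,-0.15],"turn":0,"gripper":0},
    {"slide":[0,0,-0.18],"turn":0,"gripper":0},
    {"slide":[0,0,-0.19],"turn":0,"gripper":0}
  ]
}}

```text
time_s: 7.97
tcp_pos: [0.5103, -0.2624, 0.1331]
eef_rot: [180.0, -0.1, -2.3]
contact_force: [0.4, -0.3, -8.1]
gripper_width: 0.0237
gripper_force: 60.0
```

```bash
python3 est.py
```

```text
a area 1702 model 1801 b area 1968 model 2034 
t 8.017 tcp [ 0.5103 -0.2624  0.1331] rot [179.9825  -0.0787  -2.2743] bowl [ 0.6275 -0.2696] rel [ 0.1173 -0.0072] LEAN [0.048 0.053] res [-0.26  0.55 -0.19 -0.51  0.26 -0.26] M [-0.03 -0.13  0.01] F [ 0.4 -0.3 -8.1]
```

```bash
cat > e2.py <<'E'
import json,sys
from est import *
def run(save=True,verbose=True):
    s=get_state(); t=s["tcp_pos"]; rs=[optics.capture(c) for c in ("scene","side")]
    z=t[2]+.0277
    try: L=[json.loads(l) for l in open("log2.txt")][-1]["lean"]
    except Exception: L=[0.03,0.03]
    yaw=np.radians(s["eef_rot"][2]+2.28); R=np.array([[np.cos(yaw),-np.sin(yaw)],[np.sin(yaw),np.cos(yaw)]])
    rel0=R@[.1205,-.0031]
    def Q(y): l=y[:2]-1; return np.r_[t[:2]+rel0+.06*l,l], z+(y[2]-1)*.1
    y0=np.r_[1+np.array(L),1.]
    out=[]
    for it in range(2):
        F=[];q,zz=Q(y0)
        for r in rs:
            img=r["img"].astype(int); m=((img.min(2)>105)&(img.max(2)-img.min(2)<65)); pm=render(r,q,zz)
            m&=cv2.dilate(pm,np.ones((9,9)))>127; m=cv2.morphologyEx(m.astype(np.uint8),cv2.MORPH_OPEN,np.ones((2,2)))>0
            F.append(feat(m.astype(np.uint8)*255)); 
            if it: out.append((int(m.sum()),int((pm>127).sum()),int(((pm>127)&~m).sum()),int((m&(pm<127)).sum())))
        f=lambda y:np.concatenate([wrap(feat(render(r,*Q(y)))-k) for r,k in zip(rs,F)])
        sol=least_squares(f,y0,diff_step=1e-2); y0=sol.x
    q,zz=Q(y0)
    lean=q[2:]
    if verbose: print("t",round(s["time_s"]+.05,3),"tcp",t,"LEAN",lean.round(4),"dz",round(zz-z,4),"res",sol.fun.round(2),out,"M",s["moment"].round(2))
    open("log2.txt","a").write(json.dumps(dict(t=float(s["time_s"])+.05,tcp=t.tolist(),lean=lean.tolist(),yaw=float(s["eef_rot"][2])))+"\n")
    if save: np.savez("last.npz",a=rs[0]["img"],b=rs[1]["img"])
    return rs,q,zz,F
if __name__=="__main__": run()
E
python3 e2.py; python3 est.py
```

```text
t 8.117 tcp [ 0.5099 -0.2623  0.1324] LEAN [0.0099 0.0032] dz -0.0018 res [-0.97  0.76 -0.39 -1.1  -0.47 -0.63] [(1743, 1821, 130, 52), (2038, 2014, 129, 153)] M [-0.04  0.02 -0.01]
a area 1703 model 1776 b area 1969 model 2055 
t 8.217 tcp [ 0.5095 -0.2622  0.1317] rot [-179.9872    0.0338   -2.2878] bowl [ 0.626  -0.2707] rel [ 0.1165 -0.0085] LEAN [0.064 0.073] res [-0.21  0.46 -0.17 -0.41  0.25 -0.29] M [-0.03  0.02  0.01] F [-0.2  0.4 -7.8]
```

```bash
python3 - <<'E'
import numpy as np,cv2
d=np.load("last.npz"); o=[]
for k in "ab":
    img=d[k]; m=((img.min(2).astype(int)>120)&(img.max(2).astype(int)-img.min(2)<60)).astype(np.uint8)
    x,y=(110,125) if k=="a" else (250,130)
    im=img.copy(); big=cv2.resize(im[y:y+130,x:x+100],None,fx=4,fy=4,interpolation=cv2.INTER_CUBIC)
    mb=cv2.resize(m[y:y+130,x:x+100]*255,None,fx=4,fy=4); e=cv2.Canny((mb>127).astype(np.uint8)*255,50,100)>0; big[e]=[255,0,255]; o.append(big)
cv2.imwrite("pics/m2.png",np.hstack(o)[:,:,::-1])
E
```

```text
(no output)
```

View pics/m2.png

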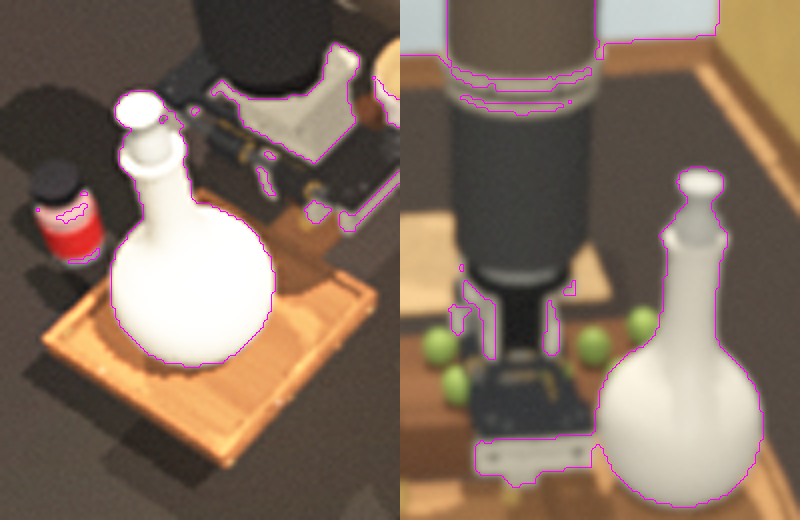

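```bash
cat > e3.py <<'E'
import json,sys,pickle,os
from est import render,np,cv2,least_squares,proj,Ro
def fit(rs,y0,Q,n=3):
    """y: lean x, lean y, dz (+ bowl dx,dy) ; Q maps to (q,z)"""
    y0=np.array(y0,float)
    for it in range(n):
        roi=[];T=[]
        for r in rs:
            img=r["img"].astype(int); m=((img.min(2)>120)&(img.max(2)-img.min(2)<60)).astype(np.uint8)*255
            pm=render(r,*Q(y0)); k=9 if it==0 else 7
            w=cv2.dilate(pm,np.ones((k,k)))>127; roi.append(w); T.append(cv2.GaussianBlur(m,(0,0),1.)[w]/255.)
        f=lambda y:np.concatenate([cv2.GaussianBlur(render(r,*Q(y-1)),(0,0),1.)[w]/255.-t for r,w,t in zip(rs,roi,T)])
        sol=least_squares(f,y0+1,diff_step=1e-2,loss='soft_l1',f_scale=.2); y0=sol.x-1
    return y0,sol.cost
def mk(b0,z):
    c=lambda y:(np.r_[b0+.06*y[:2],y[:2]],z+.1*y[2])
    u=lambda y:(np.r_[b0+.1*y[3:5],y[:2]],z+.1*y[2])
    return c,u
def caps():
    from plant import get_state,optics
    s=get_state(); rs=[optics.capture(c) for c in("scene","side")]; return s,rs
if __name__=="__main__":
    s,rs=caps(); t1=s["time_s"]; pickle.dump(rs,open("cams.pkl","wb"))
    def sub(a,b): return [dict(rs[0],img=a),dict(rs[1],img=b)]
    rd=lambda p:cv2.imread(p)[:,:,::-1]
    d=np.load("last.npz"); rel=np.array([.1205,-.0031])
    for nm,S,tcp in [("base",sub(rd("pics/scene0.png"),rd("pics/side0.png")),np.array([.5099,-.2624,.0423])),("8.117",sub(d["a"],d["b"]),np.array([.5099,-.2623,.1324])),(t1+.05,rs,s["tcp_pos"])]:
        c,u=mk(tcp[:2]+rel,tcp[2]+.0277)
        print(nm,tcp,[ (y.round(4),round(k,2)) for y,k in (fit(S,[0,0,0],c),fit(S,[0,0,0,0,0],u))])
E
python3 e3.py
```

```text
base [ 0.5099 -0.2624  0.0423] [(array([0.0097, 0.0107, 0.0358]), np.float64(26.96)), (array([0.0024, 0.0069, 0.0302, 0.0111, 0.0061]), np.float64(26.76))]
8.117 [ 0.5099 -0.2623  0.1324] [(array([0.0114, 0.0049, 0.0289]), np.float64(29.24)), (array([ 0.0135,  0.0157,  0.0349,  0.0065, -0.0055]), np.float64(28.52))]
8.3167 [ 0.5094 -0.2622  0.1316] [(array([0.0152, 0.0092, 0.0328]), np.float64(29.7)), (array([ 0.0146,  0.0152,  0.0364,  0.0099, -0.0021]), np.float64(29.26))]
```

```bash
cat > ctl.py <<'E'
import json,sys,pickle,os
from e3 import *
from scipy.integrate import solve_ivp
W2=1.1; G=6.9; FR=.055; BASE3=np.array([.0097,.0107])
YAW=np.radians(-2.28); TX=np.array([np.cos(YAW),np.sin(YAW)]); TY=np.array([np.sin(YAW),-np.cos(YAW)]); TM=np.array([TX,TY])
START=np.array([.5096,-.2622])
def load(): return json.load(open("st.json")) if os.path.exists("st.json") else dict(kn=[],me=[],y=[0,0,.03])
def look(S):
    s,rs=caps(); t=s["time_s"]+.05; tcp=s["tcp_pos"]
    c,u=mk(tcp[:2]+[.1205,-.0031],tcp[2]+.0277)
    y0=S["y"]; y,cost=fit(rs,y0,c)
    S["y"]=y.tolist(); th=TM@(y[:2]-BASE3); S["me"].append([t,*th.tolist()])
    print("t",round(t,3),"tcp",tcp.round(4),"rot",s["eef_rot"].round(2),"disp",(TM@(tcp[:2]-START)).round(4),"theta",th.round(3),"lean",round(float(np.hypot(*th)),3),"dz",(.1*y[2]).round(4),"cost",round(cost,1),"M",s["moment"].round(2),"F",s["contact_force"].round(1))
    return s
def sim(S,ax,p,t1,times=None):
    kn=np.array(S["kn"]); t0=kn[0][0]; n=max(2,int((t1-t0)*60)); tt=np.linspace(t0,t1,n); x=np.interp(tt,kn[:,0],kn[:,1+ax]); h=tt[1]-tt[0]
    th0,w,b=p; s=th0; v=w; px=0.; TH=np.empty(n); SV=np.empty(n)
    prev=th0
    for i in range(n):
        th=s-G*x[i]; om=(th-prev)/h if i else w; prev=th
        TH[i]=th; SV[i]=v
        v+=h*(-W2*th-FR*np.tanh(om/.03)+b); s+=h*v
    return tt,TH,SV
def estimate(S,ax,tn):
    me=np.array(S["me"]); wt=np.exp((me[:,0]-tn)/6)/.006
    def f(p):
        tt,TH,_=sim(S,ax,p,tn+.01); return np.r_[(np.interp(me[:,0],tt,TH)-me[:,1+ax])*wt,p[1]/.03,p[2]/.1]
    p=least_squares(f,[S["me"][0][1+ax],0,0],x_scale=[.01,.01,.05]).x
    tt,TH,SV=sim(S,ax,p,tn); return p,TH[-1],SV[-1]
def plan(S,ax,tn,th,sv,x0,target,Tend,nc,b,pause=.1):
    N=max(5*nc,int(round((Tend-tn)*12/(1+pause*12/(5*nc)))))
    fr=np.zeros(2*N+5)
    for it in range(4):
        # affine state: s, v as (const, coeffs on x_1..x_N)
        s=np.zeros(N+1); v=np.zeros(N+1); s[0]=th+G*x0; v[0]=sv; A=[];rhs=[]; X=lambda k:(np.r_[x0,np.zeros(N)] if k==0 else np.r_[0,np.eye(N)[k-1]])
        ths=[];j=0; ts=[]; t=tn; seq=[]
        for k in range(1,N+1): seq.append((k-1,k,1/12)); seq+= [(k,k,pause)] if k%(5*nc)==0 and k<N else []
        for a,c,h in seq:
            xm=(X(a)+X(c))/2; thm=s+v*h/2-G*xm
            v=v-h*W2*thm; v[0]+=h*(b-fr[j]); s=s+h*v; ths.append(s-G*X(c)); t+=h; ts.append(t); j+=1
        for q in ths: A.append(q[1:]); rhs.append(-q[0])
        D=[X(0)]*2+[X(k) for k in range(1,N+1)]+[X(N)]
        for k in range(1,len(D)-1):
            q=(D[k+1]-2*D[k]+D[k-1])*144*.5; A.append(q[1:]); rhs.append(-q[0])
        for q,w in ((ths[-1],100),(v,100)): A.append(q[1:]*w); rhs.append(-q[0]*w)
        A.append(X(N)[1:]*3000); rhs.append(target*3000)
        x=np.linalg.lstsq(np.array(A),np.array(rhs),rcond=None)[0]
        TH=np.array([q[0]+q[1:]@x for q in ths]); om=np.diff(np.r_[th,TH])/np.array([q[2] for q in seq]); fr[:len(om)]=FR*np.tanh(om/.03)
    return x,TH,t
def main(Tend,nc,target,dz=None):
    S=load(); s=look(S); tn=s["time_s"]+.1
    if not S["kn"]: S["kn"].append([s["time_s"]-.2,0,0])
    x0=S["kn"][-1][1:]; S["kn"].append([tn,*x0]); P=[]
    for ax in (0,1):
        p,th,sv=estimate(S,ax,tn); x,TH,te=plan(S,ax,tn,th,sv,x0[ax],target[ax],Tend,nc,p[2]); P.append(x)
        print("axis",ax,"bias",round(p[2],3),"th",round(th,3),"s'",round(sv,3),"planned peak",TH.min().round(3),TH.max().round(3),"N",len(x),"end",round(te,2))
    P=np.array(P).T; cur=np.array(x0); k=0; t=tn
    for c in range(nc):
        rows=np.round((P[5*c:5*c+5]-cur)/.15/.005)*.005
        print(json.dumps([[round(float(a),3) for a in r] for r in rows]))
        for r in rows: t+=1/12; S["kn"].append([t,*(cur+r*.15).tolist()])
        cur=cur+rows[-1]*.15
    json.dump(S,open("st.json","w")); print("cmd after",cur.round(4),"t",round(t,2))
if __name__=="__main__": main(float(sys.argv[1]),int(sys.argv[2]),[float(a) for a in (sys.argv[3:5] or ["-.0602","-.519"])])
E
time python3 ctl.py 24 4
```

```text
t 8.417 tcp [ 0.5095 -0.2622  0.1317] rot [-179.99    0.04   -2.28] disp [-0.0001  0.    ] theta [0.006 0.002] lean 0.006 dz 0.0033 cost 28.6 M [-0.03 -0.04  0.01] F [-0.3  0.5 -8.4]
axis 0 bias -0.0 th 0.006 s' -0.002 planned peak -0.011 0.01 N 176 end 23.93
axis 1 bias -0.0 th 0.002 s' -0.001 planned peak -0.09 0.075 N 176 end 23.93
[[-0.0, -0.005], [-0.0, -0.015], [-0.005, -0.03], [-0.005, -0.04], [-0.005, -0.055]]
[[-0.0, -0.01], [-0.005, -0.02], [-0.005, -0.03], [-0.005, -0.04], [-0.01, -0.05]]
[[0.0, -0.005], [-0.0, -0.015], [-0.0, -0.025], [-0.005, -0.03], [-0.005, -0.04]]
[[-0.0, -0.01], [-0.005, -0.02], [-0.005, -0.03], [-0.01, -0.045], [-0.01, -0.055]]
cmd after [-0.0045 -0.03  ] t 10.13
real	0m5.897s
user	0m4.601s
sys	0m0.571s
```

Call:
{"api": "send_rows", "payload": {
  "moves": [
    {"slide":[0,-0.005,0],"turn":0,"gripper":0},
    {"slide":[0,-0.015,0],"turn":0,"gripper":0},
    {"slide":[-0.005,-0.03,0],"turn":0,"gripper":0},
    {"slide":[-0.005,-0.04,0],"turn":0,"gripper":0},
    {"slide":[-0.005,-0.055,0],"turn":0,"gripper":0}
  ]
}}

```text
time_s: 8.88
tcp_pos: [0.5093, -0.2538, 0.1321]
eef_rot: [180.0, 0.0, -2.3]
contact_force: [0.1, 0.7, -8.0]
gripper_width: 0.0238
gripper_force: 60.0
```

Call:
{"api": "send_rows", "payload": {
  "moves": [
    {"slide":[0,-0.01,0],"turn":0,"gripper":0},
    {"slide":[-0.005,-0.02,0],"turn":0,"gripper":0},
    {"slide":[-0.005,-0.03,0],"turn":0,"gripper":0},
    {"slide":[-0.005,-0.04,0],"turn":0,"gripper":0},
    {"slide":[-0.01,-0.05,0],"turn":0,"gripper":0}
  ]
}}

```text
time_s: 9.3
tcp_pos: [0.5083, -0.2463, 0.1321]
eef_rot: [180.0, -0.0, -2.3]
contact_force: [-0.3, 0.3, -8.0]
gripper_width: 0.0237
gripper_force: 60.0
```

Call:
{"api": "send_rows", "payload": {
  "moves": [
    {"slide":[0,-0.005,0],"turn":0,"gripper":0},
    {"slide":[0,-0.015,0],"turn":0,"gripper":0},
    {"slide":[0,-0.025,0],"turn":0,"gripper":0},
    {"slide":[-0.005,-0.03,0],"turn":0,"gripper":0},
    {"slide":[-0.005,-0.04,0],"turn":0,"gripper":0}
  ]
}}

```text
time_s: 9.72
tcp_pos: [0.5075, -0.2404, 0.132]
eef_rot: [180.0, 0.0, -2.3]
contact_force: [-0.3, 0.9, -7.8]
gripper_width: 0.0238
gripper_force: 60.0
```

Call:
{"api": "send_rows", "payload": {
  "moves": [
    {"slide":[0,-0.01,0],"turn":0,"gripper":0},
    {"slide":[-0.005,-0.02,0],"turn":0,"gripper":0},
    {"slide":[-0.005,-0.03,0],"turn":0,"gripper":0},
    {"slide":[-0.01,-0.045,0],"turn":0,"gripper":0},
    {"slide":[-0.01,-0.055,0],"turn":0,"gripper":0}
  ]
}}

```text
time_s: 10.13
tcp_pos: [0.5063, -0.2319, 0.132]
eef_rot: [-180.0, 0.0, -2.3]
contact_force: [0.2, 0.5, -7.3]
gripper_width: 0.0236
gripper_force: 60.0
```

```bash
python3 ctl.py 24 4
```

```text
t 10.183 tcp [ 0.5063 -0.2319  0.132 ] rot [-180.      0.01   -2.29] disp [-0.0045 -0.0302] theta [0.023 0.015] lean 0.028 dz 0.0043 cost 27.8 M [-0.01  0.01 -0.02] F [ 0.2  0.5 -7.3]
axis 0 bias 0.013 th 0.022 s' -0.018 planned peak 0.0 0.021 N 156 end 23.93
axis 1 bias -0.054 th 0.006 s' -0.177 planned peak -0.141 0.002 N 156 end 23.93
[[-0.0, -0.005], [-0.0, -0.015], [-0.0, -0.025], [-0.0, -0.04], [-0.005, -0.055]]
[[0.0, -0.015], [-0.0, -0.03], [-0.0, -0.05], [-0.005, -0.065], [-0.005, -0.085]]
[[-0.0, -0.015], [-0.0, -0.035], [-0.005, -0.055], [-0.005, -0.075], [-0.005, -0.09]]
[[-0.005, -0.02], [-0.005, -0.045], [-0.01, -0.065], [-0.01, -0.09], [-0.01, -0.11]]
cmd after [-0.0082 -0.081 ] t 11.9
```

Call:
{"api": "send_rows", "payload": {
  "moves": [
    {"slide":[0,-0.005,0],"turn":0,"gripper":0},
    {"slide":[0,-0.015,0],"turn":0,"gripper":0},
    {"slide":[0,-0.025,0],"turn":0,"gripper":0},
    {"slide":[0,-0.04,0],"turn":0,"gripper":0},
    {"slide":[-0.005,-0.055,0],"turn":0,"gripper":0}
  ]
}}

```text
time_s: 10.65
tcp_pos: [0.5062, -0.2237, 0.1321]
eef_rot: [180.0, -0.0, -2.3]
contact_force: [0.4, -0.3, -8.3]
gripper_width: 0.0238
gripper_force: 60.0
```

Call:
{"api": "send_rows", "payload": {
  "moves": [
    {"slide":[0,-0.015,0],"turn":0,"gripper":0},
    {"slide":[0,-0.03,0],"turn":0,"gripper":0},
    {"slide":[0,-0.05,0],"turn":0,"gripper":0},
    {"slide":[-0.005,-0.065,0],"turn":0,"gripper":0},
    {"slide":[-0.005,-0.085,0],"turn":0,"gripper":0}
  ]
}}

```text
time_s: 11.07
tcp_pos: [0.5057, -0.2108, 0.1321]
eef_rot: [-180.0, 0.0, -2.3]
contact_force: [0.1, -0.0, -9.1]
gripper_width: 0.0236
gripper_force: 60.0
```

Call:
{"api": "send_rows", "payload": {
  "moves": [
    {"slide":[0,-0.015,0],"turn":0,"gripper":0},
    {"slide":[0,-0.035,0],"turn":0,"gripper":0},
    {"slide":[-0.005,-0.055,0],"turn":0,"gripper":0},
    {"slide":[-0.005,-0.075,0],"turn":0,"gripper":0},
    {"slide":[-0.005,-0.09,0],"turn":0,"gripper":0}
  ]
}}

```text
time_s: 11.48
tcp_pos: [0.5056, -0.1972, 0.1321]
eef_rot: [-180.0, -0.0, -2.3]
contact_force: [-0.8, 0.0, -6.9]
gripper_width: 0.0233
gripper_force: 60.0
```

Call:
{"api": "send_rows", "payload": {
  "moves": [
    {"slide":[-0.005,-0.02,0],"turn":0,"gripper":0},
    {"slide":[-0.005,-0.045,0],"turn":0,"gripper":0},
    {"slide":[-0.01,-0.065,0],"turn":0,"gripper":0},
    {"slide":[-0.01,-0.09,0],"turn":0,"gripper":0},
    {"slide":[-0.01,-0.11,0],"turn":0,"gripper":0}
  ]
}}

```text
time_s: 11.9
tcp_pos: [0.5047, -0.1806, 0.1321]
eef_rot: [-180.0, -0.0, -2.3]
contact_force: [-0.4, 0.0, -8.5]
gripper_width: 0.0237
gripper_force: 60.0
```

```bash
python3 ctl.py 24.5 3
```

```text
t 11.95 tcp [ 0.5047 -0.1806  0.1321] rot [-180.     -0.     -2.28] disp [-0.0081 -0.0813] theta [0.027 0.021] lean 0.034 dz 0.0046 cost 26.2 M [-0.05  0.02  0.01] F [-0.4  0.  -8.5]
axis 0 bias 0.02 th 0.025 s' -0.018 planned peak 0.0 0.024 N 139 end 24.48
axis 1 bias -0.032 th 0.006 s' -0.262 planned peak -0.119 -0.0 N 139 end 24.48
[[-0.0, -0.005], [-0.0, -0.015], [-0.0, -0.03], [-0.005, -0.05], [-0.005, -0.07]]
[[0.0, -0.02], [-0.0, -0.045], [-0.005, -0.065], [-0.005, -0.09], [-0.005, -0.115]]
[[-0.0, -0.025], [-0.005, -0.05], [-0.005, -0.075], [-0.01, -0.1], [-0.01, -0.13]]
cmd after [-0.0113 -0.1282] t 13.25
```

Call:
{"api": "send_rows", "payload": {
  "moves": [
    {"slide":[0,-0.005,0],"turn":0,"gripper":0},
    {"slide":[0,-0.015,0],"turn":0,"gripper":0},
    {"slide":[0,-0.03,0],"turn":0,"gripper":0},
    {"slide":[-0.005,-0.05,0],"turn":0,"gripper":0},
    {"slide":[-0.005,-0.07,0],"turn":0,"gripper":0}
  ]
}}

```text
time_s: 12.42
tcp_pos: [0.5042, -0.1703, 0.132]
eef_rot: [-180.0, 0.0, -2.3]
contact_force: [0.1, 0.6, -7.9]
gripper_width: 0.0236
gripper_force: 60.0
```

Call:
{"api": "send_rows", "payload": {
  "moves": [
    {"slide":[0,-0.02,0],"turn":0,"gripper":0},
    {"slide":[0,-0.045,0],"turn":0,"gripper":0},
    {"slide":[-0.005,-0.065,0],"turn":0,"gripper":0},
    {"slide":[-0.005,-0.09,0],"turn":0,"gripper":0},
    {"slide":[-0.005,-0.115,0],"turn":0,"gripper":0}
  ]
}}

```text
time_s: 12.83
tcp_pos: [0.5043, -0.1528, 0.1321]
eef_rot: [-180.0, -0.0, -2.3]
contact_force: [0.3, -0.1, -8.7]
gripper_width: 0.0239
gripper_force: 60.0
```

Call:
{"api": "send_rows", "payload": {
  "moves": [
    {"slide":[0,-0.025,0],"turn":0,"gripper":0},
    {"slide":[-0.005,-0.05,0],"turn":0,"gripper":0},
    {"slide":[-0.005,-0.075,0],"turn":0,"gripper":0},
    {"slide":[-0.01,-0.1,0],"turn":0,"gripper":0},
    {"slide":[-0.01,-0.13,0],"turn":0,"gripper":0}
  ]
}}

```text
time_s: 13.25
tcp_pos: [0.5035, -0.1333, 0.132]
eef_rot: [-180.0, 0.0, -2.3]
contact_force: [0.8, 0.6, -8.3]
gripper_width: 0.0236
gripper_force: 60.0
```

```bash
python3 ctl.py 24.5 4
```

```text
t 13.3 tcp [ 0.5035 -0.1333  0.132 ] rot [-180.      0.01   -2.29] disp [-0.0112 -0.1285] theta [0.034 0.011] lean 0.035 dz 0.0051 cost 26.2 M [-0.05  0.01 -0.02] F [ 0.8  0.6 -8.3]
axis 0 bias 0.024 th 0.029 s' -0.018 planned peak 0.0 0.028 N 126 end 24.45
axis 1 bias -0.021 th -0.014 s' -0.294 planned peak -0.105 0.005 N 126 end 24.45
[[-0.0, -0.01], [-0.0, -0.025], [-0.0, -0.045], [-0.005, -0.07], [-0.005, -0.095]]
[[-0.0, -0.03], [-0.0, -0.055], [-0.005, -0.085], [-0.005, -0.11], [-0.005, -0.14]]
[[-0.005, -0.025], [-0.005, -0.05], [-0.005, -0.08], [-0.01, -0.105], [-0.01, -0.13]]
[[-0.0, -0.03], [-0.005, -0.06], [-0.005, -0.085], [-0.01, -0.115], [-0.01, -0.145]]
cmd after [-0.0158 -0.2047] t 15.02
```

Estimates match the model well; continue.

Call:
{"api": "send_rows", "payload": {
  "moves": [
    {"slide":[0,-0.01,0],"turn":0,"gripper":0},
    {"slide":[0,-0.025,0],"turn":0,"gripper":0},
    {"slide":[0,-0.045,0],"turn":0,"gripper":0},
    {"slide":[-0.005,-0.07,0],"turn":0,"gripper":0},
    {"slide":[-0.005,-0.095,0],"turn":0,"gripper":0}
  ]
}}

```text
time_s: 13.77
tcp_pos: [0.5033, -0.1192, 0.132]
eef_rot: [-180.0, 0.0, -2.3]
contact_force: [0.3, -0.2, -9.3]
gripper_width: 0.0238
gripper_force: 60.0
```

Call:
{"api": "send_rows", "payload": {
  "moves": [
    {"slide":[0,-0.03,0],"turn":0,"gripper":0},
    {"slide":[0,-0.055,0],"turn":0,"gripper":0},
    {"slide":[-0.005,-0.085,0],"turn":0,"gripper":0},
    {"slide":[-0.005,-0.11,0],"turn":0,"gripper":0},
    {"slide":[-0.005,-0.14,0],"turn":0,"gripper":0}
  ]
}}

```text
time_s: 14.18
tcp_pos: [0.5035, -0.098, 0.1321]
eef_rot: [180.0, 0.0, -2.3]
contact_force: [-0.5, -0.3, -8.2]
gripper_width: 0.0236
gripper_force: 60.0
```

Call:
{"api": "send_rows", "payload": {
  "moves": [
    {"slide":[-0.005,-0.025,0],"turn":0,"gripper":0},
    {"slide":[-0.005,-0.05,0],"turn":0,"gripper":0},
    {"slide":[-0.005,-0.08,0],"turn":0,"gripper":0},
    {"slide":[-0.01,-0.105,0],"turn":0,"gripper":0},
    {"slide":[-0.01,-0.13,0],"turn":0,"gripper":0}
  ]
}}

```text
time_s: 14.6
tcp_pos: [0.5027, -0.0784, 0.132]
eef_rot: [-180.0, 0.0, -2.3]
contact_force: [-0.9, -0.7, -8.5]
gripper_width: 0.0236
gripper_force: 60.0
```

Call:
{"api": "send_rows", "payload": {
  "moves": [
    {"slide":[0,-0.03,0],"turn":0,"gripper":0},
    {"slide":[-0.005,-0.06,0],"turn":0,"gripper":0},
    {"slide":[-0.005,-0.085,0],"turn":0,"gripper":0},
    {"slide":[-0.01,-0.115,0],"turn":0,"gripper":0},
    {"slide":[-0.01,-0.145,0],"turn":0,"gripper":0}
  ]
}}

```text
time_s: 15.02
tcp_pos: [0.502, -0.0567, 0.1321]
eef_rot: [180.0, 0.0, -2.3]
contact_force: [0.6, -0.0, -8.1]
gripper_width: 0.0236
gripper_force: 60.0
```

```bash
python3 ctl.py 24.5 3
```

```text
t 15.067 tcp [ 0.502  -0.0567  0.1321] rot [180.     0.    -2.28] disp [-0.0157 -0.2051] theta [ 0.042 -0.007] lean 0.043 dz 0.0054 cost 31.0 M [-0.09 -0.   -0.01] F [ 0.6 -0.  -8.1]
axis 0 bias 0.03 th 0.035 s' -0.021 planned peak 0.0 0.035 N 104 end 24.38
axis 1 bias -0.022 th -0.022 s' -0.336 planned peak -0.114 -0.0 N 104 end 24.38
[[-0.0, -0.01], [-0.0, -0.025], [-0.005, -0.045], [-0.005, -0.07], [-0.005, -0.1]]
[[-0.0, -0.03], [-0.005, -0.06], [-0.005, -0.09], [-0.01, -0.12], [-0.01, -0.15]]
[[-0.005, -0.03], [-0.005, -0.06], [-0.005, -0.09], [-0.01, -0.125], [-0.01, -0.155]]
cmd after [-0.0195 -0.2655] t 16.37
```

Call:
{"api": "send_rows", "payload": {
  "moves": [
    {"slide":[0,-0.01,0],"turn":0,"gripper":0},
    {"slide":[0,-0.025,0],"turn":0,"gripper":0},
    {"slide":[-0.005,-0.045,0],"turn":0,"gripper":0},
    {"slide":[-0.005,-0.07,0],"turn":0,"gripper":0},
    {"slide":[-0.005,-0.1,0],"turn":0,"gripper":0}
  ]
}}

```text
time_s: 15.53
tcp_pos: [0.502, -0.0418, 0.1321]
eef_rot: [180.0, 0.0, -2.3]
contact_force: [-0.2, -0.1, -8.6]
gripper_width: 0.0238
gripper_force: 60.0
```

Call:
{"api": "send_rows", "payload": {
  "moves": [
    {"slide":[0,-0.03,0],"turn":0,"gripper":0},
    {"slide":[-0.005,-0.06,0],"turn":0,"gripper":0},
    {"slide":[-0.005,-0.09,0],"turn":0,"gripper":0},
    {"slide":[-0.01,-0.12,0],"turn":0,"gripper":0},
    {"slide":[-0.01,-0.15,0],"turn":0,"gripper":0}
  ]
}}

```text
time_s: 15.95
tcp_pos: [0.5013, -0.019, 0.132]
eef_rot: [-180.0, 0.0, -2.3]
contact_force: [-0.2, 0.2, -8.3]
gripper_width: 0.0238
gripper_force: 60.0
```

Call:
{"api": "send_rows", "payload": {
  "moves": [
    {"slide":[-0.005,-0.03,0],"turn":0,"gripper":0},
    {"slide":[-0.005,-0.06,0],"turn":0,"gripper":0},
    {"slide":[-0.005,-0.09,0],"turn":0,"gripper":0},
    {"slide":[-0.01,-0.125,0],"turn":0,"gripper":0},
    {"slide":[-0.01,-0.155,0],"turn":0,"gripper":0}
  ]
}}

```text
time_s: 16.37
tcp_pos: [0.5008, 0.0043, 0.1321]
eef_rot: [-180.0, 0.0, -2.3]
contact_force: [-0.6, -0.5, -8.1]
gripper_width: 0.0238
gripper_force: 60.0
```

```bash
python3 ctl.py 24.5 3
```

```text
t 16.417 tcp [0.5008 0.0043 0.1321] rot [-180.      0.     -2.28] disp [-0.0194 -0.2659] theta [ 0.048 -0.026] lean 0.054 dz 0.0072 cost 38.0 M [-0.08  0.02  0.01] F [-0.6 -0.5 -8.1]
axis 0 bias 0.037 th 0.039 s' -0.021 planned peak 0.0 0.043 N 89 end 24.38
axis 1 bias -0.023 th -0.042 s' -0.34 planned peak -0.117 -0.0 N 89 end 24.38
[[-0.0, -0.01], [-0.0, -0.03], [-0.005, -0.05], [-0.005, -0.08], [-0.01, -0.11]]
[[-0.0, -0.03], [-0.0, -0.06], [-0.005, -0.09], [-0.005, -0.125], [-0.01, -0.155]]
[[-0.0, -0.03], [-0.005, -0.06], [-0.005, -0.09], [-0.01, -0.12], [-0.01, -0.15]]
cmd after [-0.024  -0.3278] t 17.72
```

Call:
{"api": "send_rows", "payload": {
  "moves": [
    {"slide":[0,-0.01,0],"turn":0,"gripper":0},
    {"slide":[0,-0.03,0],"turn":0,"gripper":0},
    {"slide":[-0.005,-0.05,0],"turn":0,"gripper":0},
    {"slide":[-0.005,-0.08,0],"turn":0,"gripper":0},
    {"slide":[-0.01,-0.11,0],"turn":0,"gripper":0}
  ]
}}

```text
time_s: 16.88
tcp_pos: [0.5001, 0.0206, 0.1321]
eef_rot: [-180.0, -0.0, -2.3]
contact_force: [0.4, -0.5, -7.6]
gripper_width: 0.0234
gripper_force: 60.0
```

Call:
{"api": "send_rows", "payload": {
  "moves": [
    {"slide":[0,-0.03,0],"turn":0,"gripper":0},
    {"slide":[0,-0.06,0],"turn":0,"gripper":0},
    {"slide":[-0.005,-0.09,0],"turn":0,"gripper":0},
    {"slide":[-0.005,-0.125,0],"turn":0,"gripper":0},
    {"slide":[-0.01,-0.155,0],"turn":0,"gripper":0}
  ]
}}

```text
time_s: 17.3
tcp_pos: [0.4996, 0.0443, 0.1321]
eef_rot: [-180.0, -0.0, -2.3]
contact_force: [0.9, 0.1, -9.0]
gripper_width: 0.0237
gripper_force: 60.0
```

Call:
{"api": "send_rows", "payload": {
  "moves": [
    {"slide":[0,-0.03,0],"turn":0,"gripper":0},
    {"slide":[-0.005,-0.06,0],"turn":0,"gripper":0},
    {"slide":[-0.005,-0.09,0],"turn":0,"gripper":0},
    {"slide":[-0.01,-0.12,0],"turn":0,"gripper":0},
    {"slide":[-0.01,-0.15,0],"turn":0,"gripper":0}
  ]
}}

```text
time_s: 17.72
tcp_pos: [0.4987, 0.0666, 0.1321]
eef_rot: [-180.0, 0.0, -2.3]
contact_force: [0.8, -0.4, -8.4]
gripper_width: 0.0235
gripper_force: 60.0
```

```bash
python3 ctl.py 24.5 3
```

```text
t 17.767 tcp [0.4987 0.0666 0.1321] rot [-180.      0.     -2.28] disp [-0.0239 -0.3281] theta [ 0.051 -0.05 ] lean 0.071 dz 0.0081 cost 47.8 M [-0.07 -0.01  0.02] F [ 0.8 -0.4 -8.4]
axis 0 bias 0.042 th 0.043 s' -0.025 planned peak 0.0 0.05 N 74 end 24.38
axis 1 bias -0.03 th -0.059 s' -0.336 planned peak -0.126 -0.0 N 74 end 24.38
[[-0.0, -0.01], [-0.005, -0.03], [-0.005, -0.05], [-0.01, -0.08], [-0.01, -0.11]]
[[-0.005, -0.03], [-0.005, -0.06], [-0.01, -0.09], [-0.01, -0.12], [-0.015, -0.15]]
[[-0.0, -0.03], [-0.005, -0.055], [-0.01, -0.085], [-0.01, -0.115], [-0.015, -0.14]]
cmd after [-0.03   -0.3878] t 19.07
```

```bash
sed -i 's/    S\["y"\]=y.tolist(); th=/    pickle.dump((rs,c(y)),open("last.pkl","wb")); S["y"]=y.tolist(); th=/' ctl.py; grep -c last.pkl ctl.py
```

```text
1
```

Call:
{"api": "send_rows", "payload": {
  "moves": [
    {"slide":[0,-0.01,0],"turn":0,"gripper":0},
    {"slide":[-0.005,-0.03,0],"turn":0,"gripper":0},
    {"slide":[-0.005,-0.05,0],"turn":0,"gripper":0},
    {"slide":[-0.01,-0.08,0],"turn":0,"gripper":0},
    {"slide":[-0.01,-0.11,0],"turn":0,"gripper":0}
  ]
}}

```text
time_s: 18.23
tcp_pos: [0.4979, 0.083, 0.1321]
eef_rot: [-180.0, 0.0, -2.3]
contact_force: [-0.7, -0.5, -8.2]
gripper_width: 0.0236
gripper_force: 60.0
```

Call:
{"api": "send_rows", "payload": {
  "moves": [
    {"slide":[-0.005,-0.03,0],"turn":0,"gripper":0},
    {"slide":[-0.005,-0.06,0],"turn":0,"gripper":0},
    {"slide":[-0.01,-0.09,0],"turn":0,"gripper":0},
    {"slide":[-0.01,-0.12,0],"turn":0,"gripper":0},
    {"slide":[-0.015,-0.15,0],"turn":0,"gripper":0}
  ]
}}

```text
time_s: 18.65
tcp_pos: [0.4967, 0.1059, 0.1321]
eef_rot: [180.0, -0.0, -2.3]
contact_force: [0.0, 0.2, -7.6]
gripper_width: 0.0237
gripper_force: 60.0
```

Call:
{"api": "send_rows", "payload": {
  "moves": [
    {"slide":[0,-0.03,0],"turn":0,"gripper":0},
    {"slide":[-0.005,-0.055,0],"turn":0,"gripper":0},
    {"slide":[-0.01,-0.085,0],"turn":0,"gripper":0},
    {"slide":[-0.01,-0.115,0],"turn":0,"gripper":0},
    {"slide":[-0.015,-0.14,0],"turn":0,"gripper":0}
  ]
}}

```text
time_s: 19.07
tcp_pos: [0.4954, 0.1269, 0.1321]
eef_rot: [-180.0, -0.0, -2.3]
contact_force: [-0.9, 0.9, -8.1]
gripper_width: 0.0234
gripper_force: 60.0
```

```bash
python3 ctl.py 24.5 3; cat > show.py <<'E'
import sys
from e3 import *
rs,(q,z)=pickle.load(open("last.pkl","rb")); o=[]
for r in rs:
    u,v=proj(r,[q[0],q[1],z+.05])[0]; x,y=int(max(0,min(u-50,412))),int(max(0,min(v-65,254))); img=r["img"]
    def E(m,f=4): return cv2.Canny((cv2.resize(m[y:y+130,x:x+100],None,fx=f,fy=f)>127).astype(np.uint8)*255,50,100)>0
    big=cv2.resize(img[y:y+130,x:x+100],None,fx=4,fy=4,interpolation=cv2.INTER_CUBIC)
    m=((img.min(2)>120)&(img.max(2).astype(int)-img.min(2)<60)).astype(np.uint8)*255
    big[E(m)]=[255,0,255]; big[E(render(r,q,z))]=[0,0,255]; o.append(big)
cv2.imwrite("pics/%s.png"%sys.argv[1],np.hstack(o)[:,:,::-1])
E
python3 show.py m3
```

```text
t 19.117 tcp [0.4954 0.1269 0.1321] rot [-179.99   -0.01   -2.27] disp [-0.0297 -0.3883] theta [ 0.048 -0.068] lean 0.083 dz 0.0089 cost 58.7 M [-0.04 -0.02  0.02] F [-0.9  0.9 -8.1]
axis 0 bias 0.043 th 0.045 s' -0.036 planned peak 0.0 0.052 N 59 end 24.38
axis 1 bias -0.037 th -0.074 s' -0.31 planned peak -0.134 -0.0 N 59 end 24.38
[[-0.0, -0.01], [-0.005, -0.025], [-0.005, -0.05], [-0.01, -0.07], [-0.015, -0.1]]
[[-0.0, -0.025], [-0.005, -0.055], [-0.01, -0.08], [-0.01, -0.11], [-0.015, -0.135]]
[[-0.005, -0.025], [-0.005, -0.05], [-0.01, -0.075], [-0.01, -0.1], [-0.015, -0.12]]
cmd after [-0.0368 -0.441 ] t 20.42
```

View pics/m3.png

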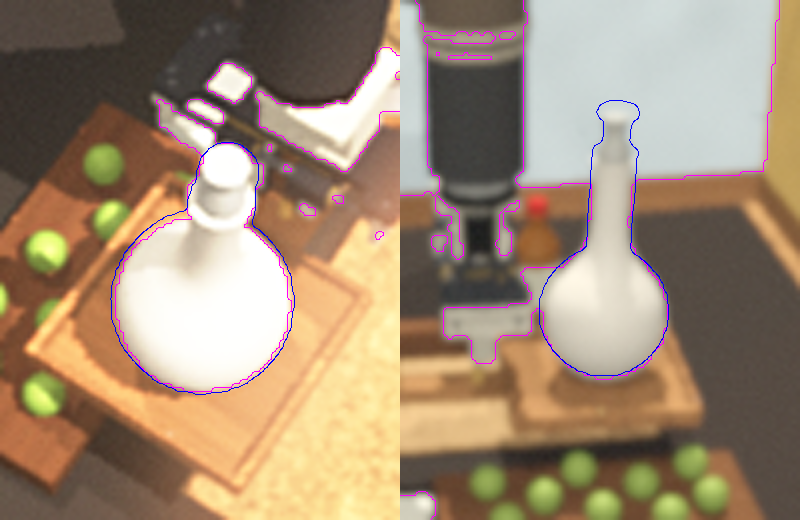

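```bash
python3 - <<'E'
from e3 import *
rs,(q,z)=pickle.load(open("last.pkl","rb"))
im=rs[1]["img"].astype(int)
for p in [(250+ (605-400)//4,0)]: pass
u,v=proj(rs[1],[q[0],q[1],z])[0]; print(u,v); x0=int(u-50); y0=int(proj(rs[1],[q[0],q[1],z+.05])[0][1]-65)
for n,a,b in [("neck",615,190),("neckup",617,140),("wall",700,100),("wall2",560,60),("bowl",605,320),("pour",617,112)]: print(n,im[y0+b//4,x0+(a-400)//4])
E
sed -i 's/(img.max(2)-img.min(2)<60)).astype/(img.max(2)-img.min(2)<60)\&(img[...,0]>=img[...,2]-2)).astype/' e3.py; grep -c "img\[...,2\]-2" e3.py
```

```text
288.47236854141994 173.30270789583363
neck [211 203 186]
neckup [183 182 169]
wall [207 217 215]
wall2 [203 213 211]
bowl [226 220 203]
pour [228 229 219]
1
```

Call:
{"api": "send_rows", "payload": {
  "moves": [
    {"slide":[0,-0.01,0],"turn":0,"gripper":0},
    {"slide":[-0.005,-0.025,0],"turn":0,"gripper":0},
    {"slide":[-0.005,-0.05,0],"turn":0,"gripper":0},
    {"slide":[-0.01,-0.07,0],"turn":0,"gripper":0},
    {"slide":[-0.015,-0.1,0],"turn":0,"gripper":0}
  ]
}}

```text
time_s: 19.58
tcp_pos: [0.4935, 0.1416, 0.1321]
eef_rot: [180.0, 0.0, -2.3]
contact_force: [-0.7, 0.5, -7.9]
gripper_width: 0.0237
gripper_force: 60.0
```

Call:
{"api": "send_rows", "payload": {
  "moves": [
    {"slide":[0,-0.025,0],"turn":0,"gripper":0},
    {"slide":[-0.005,-0.055,0],"turn":0,"gripper":0},
    {"slide":[-0.01,-0.08,0],"turn":0,"gripper":0},
    {"slide":[-0.01,-0.11,0],"turn":0,"gripper":0},
    {"slide":[-0.015,-0.135,0],"turn":0,"gripper":0}
  ]
}}

```text
time_s: 20.0
tcp_pos: [0.4922, 0.1624, 0.1321]
eef_rot: [-180.0, -0.0, -2.3]
contact_force: [-0.3, -0.0, -8.5]
gripper_width: 0.0236
gripper_force: 60.0
```

Call:
{"api": "send_rows", "payload": {
  "moves": [
    {"slide":[-0.005,-0.025,0],"turn":0,"gripper":0},
    {"slide":[-0.005,-0.05,0],"turn":0,"gripper":0},
    {"slide":[-0.01,-0.075,0],"turn":0,"gripper":0},
    {"slide":[-0.01,-0.1,0],"turn":0,"gripper":0},
    {"slide":[-0.015,-0.12,0],"turn":0,"gripper":0}
  ]
}}

```text
time_s: 20.42
tcp_pos: [0.4907, 0.1803, 0.1321]
eef_rot: [-180.0, -0.0, -2.3]
contact_force: [-0.1, -0.6, -8.8]
gripper_width: 0.0236
gripper_force: 60.0
```

```bash
python3 ctl.py 24.5 3
```

```text
t 20.467 tcp [0.4907 0.1803 0.1321] rot [-179.99   -0.01   -2.28] disp [-0.0365 -0.4414] theta [ 0.025 -0.064] lean 0.069 dz 0.006 cost 25.3 M [-0.    0.05  0.02] F [-0.1 -0.6 -8.8]
axis 0 bias 0.036 th 0.032 s' -0.04 planned peak 0.0 0.039 N 44 end 24.38
axis 1 bias -0.034 th -0.082 s' -0.267 planned peak -0.132 -0.0 N 44 end 24.38
[[-0.0, -0.01], [-0.005, -0.02], [-0.005, -0.04], [-0.01, -0.06], [-0.015, -0.08]]
[[-0.005, -0.025], [-0.01, -0.045], [-0.015, -0.065], [-0.02, -0.09], [-0.025, -0.11]]
[[-0.005, -0.02], [-0.01, -0.035], [-0.015, -0.055], [-0.02, -0.075], [-0.03, -0.09]]
cmd after [-0.0473 -0.483 ] t 21.77
```

Cost is back to 25; the fit is clean. Continuing.

Call:
{"api": "send_rows", "payload": {
  "moves": [
    {"slide":[0,-0.01,0],"turn":0,"gripper":0},
    {"slide":[-0.005,-0.02,0],"turn":0,"gripper":0},
    {"slide":[-0.005,-0.04,0],"turn":0,"gripper":0},
    {"slide":[-0.01,-0.06,0],"turn":0,"gripper":0},
    {"slide":[-0.015,-0.08,0],"turn":0,"gripper":0}
  ]
}}

```text
time_s: 20.93
tcp_pos: [0.4889, 0.1922, 0.1321]
eef_rot: [-180.0, -0.0, -2.3]
contact_force: [-0.0, 0.7, -7.7]
gripper_width: 0.0238
gripper_force: 60.0
```

Call:
{"api": "send_rows", "payload": {
  "moves": [
    {"slide":[-0.005,-0.025,0],"turn":0,"gripper":0},
    {"slide":[-0.01,-0.045,0],"turn":0,"gripper":0},
    {"slide":[-0.015,-0.065,0],"turn":0,"gripper":0},
    {"slide":[-0.02,-0.09,0],"turn":0,"gripper":0},
    {"slide":[-0.025,-0.11,0],"turn":0,"gripper":0}
  ]
}}

```text
time_s: 21.35
tcp_pos: [0.4857, 0.209, 0.1321]
eef_rot: [-180.0, -0.0, -2.3]
contact_force: [1.0, 0.3, -8.1]
gripper_width: 0.0234
gripper_force: 60.0
```

Call:
{"api": "send_rows", "payload": {
  "moves": [
    {"slide":[-0.005,-0.02,0],"turn":0,"gripper":0},
    {"slide":[-0.01,-0.035,0],"turn":0,"gripper":0},
    {"slide":[-0.015,-0.055,0],"turn":0,"gripper":0},
    {"slide":[-0.02,-0.075,0],"turn":0,"gripper":0},
    {"slide":[-0.03,-0.09,0],"turn":0,"gripper":0}
  ]
}}

```text
time_s: 21.77
tcp_pos: [0.4819, 0.2226, 0.1321]
eef_rot: [-180.0, -0.0, -2.3]
contact_force: [-0.2, 1.0, -7.9]
gripper_width: 0.0234
gripper_force: 60.0
```

```bash
python3 ctl.py 25 3
```

```text
t 21.817 tcp [0.4819 0.2226 0.1321] rot [-180.     -0.01   -2.28] disp [-0.047  -0.4833] theta [ 0.025 -0.071] lean 0.075 dz 0.006 cost 25.5 M [-0.06 -0.02 -0.02] F [-0.2  1.  -7.9]
axis 0 bias 0.029 th 0.033 s' -0.061 planned peak 0.0 0.029 N 35 end 24.98
axis 1 bias -0.028 th -0.09 s' -0.195 planned peak -0.122 -0.0 N 35 end 24.98
[[-0.0, -0.005], [-0.005, -0.01], [-0.005, -0.015], [-0.005, -0.025], [-0.01, -0.035]]
[[-0.005, -0.01], [-0.005, -0.02], [-0.01, -0.035], [-0.015, -0.045], [-0.02, -0.055]]
[[-0.0, -0.01], [-0.005, -0.02], [-0.01, -0.03], [-0.015, -0.035], [-0.02, -0.045]]
cmd after [-0.0548 -0.5033] t 23.12
```

Call:
{"api": "send_rows", "payload": {
  "moves": [
    {"slide":[0,-0.005,0],"turn":0,"gripper":0},
    {"slide":[-0.005,-0.01,0],"turn":0,"gripper":0},
    {"slide":[-0.005,-0.015,0],"turn":0,"gripper":0},
    {"slide":[-0.005,-0.025,0],"turn":0,"gripper":0},
    {"slide":[-0.01,-0.035,0],"turn":0,"gripper":0}
  ]
}}

```text
time_s: 22.28
tcp_pos: [0.4806, 0.2276, 0.1321]
eef_rot: [-180.0, -0.0, -2.3]
contact_force: [0.4, 0.1, -8.7]
gripper_width: 0.0235
gripper_force: 60.0
```

Call:
{"api": "send_rows", "payload": {
  "moves": [
    {"slide":[-0.005,-0.01,0],"turn":0,"gripper":0},
    {"slide":[-0.005,-0.02,0],"turn":0,"gripper":0},
    {"slide":[-0.01,-0.035,0],"turn":0,"gripper":0},
    {"slide":[-0.015,-0.045,0],"turn":0,"gripper":0},
    {"slide":[-0.02,-0.055,0],"turn":0,"gripper":0}
  ]
}}

```text
time_s: 22.7
tcp_pos: [0.4778, 0.2361, 0.132]
eef_rot: [180.0, 0.0, -2.3]
contact_force: [0.3, -0.0, -8.0]
gripper_width: 0.0237
gripper_force: 60.0
```

Call:
{"api": "send_rows", "payload": {
  "moves": [
    {"slide":[0,-0.01,0],"turn":0,"gripper":0},
    {"slide":[-0.005,-0.02,0],"turn":0,"gripper":0},
    {"slide":[-0.01,-0.03,0],"turn":0,"gripper":0},
    {"slide":[-0.015,-0.035,0],"turn":0,"gripper":0},
    {"slide":[-0.02,-0.045,0],"turn":0,"gripper":0}
  ]
}}

```text
time_s: 23.12
tcp_pos: [0.475, 0.2428, 0.1321]
eef_rot: [180.0, 0.0, -2.3]
contact_force: [0.5, -0.4, -7.5]
gripper_width: 0.0233
gripper_force: 60.0
```

```bash
python3 ctl.py 26 4
```

```text
t 23.167 tcp [0.475  0.2428 0.1321] rot [180.     0.    -2.28] disp [-0.0547 -0.5032] theta [ 0.017 -0.091] lean 0.092 dz 0.0063 cost 28.1 M [-0.08  0.02 -0.05] F [ 0.5 -0.4 -7.5]
axis 0 bias 0.027 th 0.016 s' -0.046 planned peak -0.008 0.03 N 32 end 25.98
axis 1 bias -0.021 th -0.104 s' -0.062 planned peak -0.104 -0.0 N 32 end 25.98
[[0.0, -0.005], [0.005, -0.01], [0.005, -0.02], [0.01, -0.025], [0.01, -0.035]]
[[0.0, -0.01], [0.0, -0.02], [0.0, -0.025], [-0.0, -0.035], [-0.005, -0.04]]
[[-0.0, -0.005], [-0.005, -0.01], [-0.005, -0.015], [-0.01, -0.015], [-0.015, -0.015]]
[[-0.005, -0.005], [-0.01, -0.005], [-0.015, -0.005], [-0.02, -0.0], [-0.025, -0.0]]
cmd after [-0.06   -0.5168] t 24.88
```

Call:
{"api": "send_rows", "payload": {
  "moves": [
    {"slide":[0,-0.005,0],"turn":0,"gripper":0},
    {"slide":[0.005,-0.01,0],"turn":0,"gripper":0},
    {"slide":[0.005,-0.02,0],"turn":0,"gripper":0},
    {"slide":[0.01,-0.025,0],"turn":0,"gripper":0},
    {"slide":[0.01,-0.035,0],"turn":0,"gripper":0}
  ]
}}

```text
time_s: 23.63
tcp_pos: [0.4769, 0.248, 0.132]
eef_rot: [180.0, -0.0, -2.3]
contact_force: [-0.0, 0.2, -7.5]
gripper_width: 0.0239
gripper_force: 60.0
```

Call:
{"api": "send_rows", "payload": {
  "moves": [
    {"slide":[0,-0.01,0],"turn":0,"gripper":0},
    {"slide":[0,-0.02,0],"turn":0,"gripper":0},
    {"slide":[0,-0.025,0],"turn":0,"gripper":0},
    {"slide":[0,-0.035,0],"turn":0,"gripper":0},
    {"slide":[-0.005,-0.04,0],"turn":0,"gripper":0}
  ]
}}

```text
time_s: 24.05
tcp_pos: [0.4764, 0.2542, 0.1321]
eef_rot: [-180.0, -0.0, -2.3]
contact_force: [-0.5, -0.2, -8.5]
gripper_width: 0.0235
gripper_force: 60.0
```

Call:
{"api": "send_rows", "payload": {
  "moves": [
    {"slide":[0,-0.005,0],"turn":0,"gripper":0},
    {"slide":[-0.005,-0.01,0],"turn":0,"gripper":0},
    {"slide":[-0.005,-0.015,0],"turn":0,"gripper":0},
    {"slide":[-0.01,-0.015,0],"turn":0,"gripper":0},
    {"slide":[-0.015,-0.015,0],"turn":0,"gripper":0}
  ]
}}

```text
time_s: 24.47
tcp_pos: [0.4741, 0.2563, 0.132]
eef_rot: [180.0, 0.0, -2.3]
contact_force: [-0.1, -0.4, -8.1]
gripper_width: 0.0233
gripper_force: 60.0
```

Call:
{"api": "send_rows", "payload": {
  "moves": [
    {"slide":[-0.005,-0.005,0],"turn":0,"gripper":0},
    {"slide":[-0.01,-0.005,0],"turn":0,"gripper":0},
    {"slide":[-0.015,-0.005,0],"turn":0,"gripper":0},
    {"slide":[-0.02,0,0],"turn":0,"gripper":0},
    {"slide":[-0.025,0,0],"turn":0,"gripper":0}
  ]
}}

```text
time_s: 24.88
tcp_pos: [0.4703, 0.2563, 0.1321]
eef_rot: [180.0, 0.0, -2.3]
contact_force: [-0.3, 0.5, -8.3]
gripper_width: 0.0238
gripper_force: 60.0
```

```bash
python3 ctl.py 28.5 4
```

```text
t 24.933 tcp [0.4703 0.2563 0.1321] rot [180.     0.    -2.28] disp [-0.0599 -0.5166] theta [ 0.021 -0.087] lean 0.09 dz 0.0062 cost 26.0 M [-0.1   0.06  0.03] F [-0.3  0.5 -8.3]
axis 0 bias 0.023 th 0.026 s' -0.022 planned peak -0.0 0.035 N 40 end 28.42
axis 1 bias -0.032 th -0.072 s' 0.006 planned peak -0.068 -0.0 N 40 end 28.42
[[0.0, -0.005], [0.005, -0.01], [0.01, -0.015], [0.015, -0.02], [0.015, -0.025]]
[[0.005, -0.005], [0.01, -0.01], [0.01, -0.01], [0.01, -0.015], [0.01, -0.015]]
[[0.0, -0.0], [0.005, -0.0], [0.0, -0.0], [0.0, -0.0], [0.0, -0.0]]
[[-0.0, 0.0], [-0.0, 0.005], [-0.005, 0.005], [-0.005, 0.005], [-0.01, 0.01]]
cmd after [-0.0578 -0.5213] t 26.65
```

Call:
{"api": "send_rows", "payload": {
  "moves": [
    {"slide":[0,-0.005,0],"turn":0,"gripper":0},
    {"slide":[0,-0.01,0],"turn":0,"gripper":0},
    {"slide":[0,-0.015,0],"turn":0,"gripper":0},
    {"slide":[0,-0.02,0],"turn":0,"gripper":0},
    {"slide":[0,-0.025,0],"turn":0,"gripper":0}
  ]
}}

```text
time_s: 25.4
tcp_pos: [0.4706, 0.2603, 0.132]
eef_rot: [180.0, 0.0, -2.3]
contact_force: [-0.3, -0.1, -7.9]
gripper_width: 0.024
gripper_force: 60.0
```

Call:
{"api": "send_rows", "payload": {
  "moves": [
    {"slide":[0,0,0],"turn":0,"gripper":0},
    {"slide":[0,0,0],"turn":0,"gripper":0},
    {"slide":[0,0,0],"turn":0,"gripper":0},
    {"slide":[0,0,0],"turn":0,"gripper":0},
    {"slide":[0,0,0],"turn":0,"gripper":0}
  ]
}}

```text
time_s: 25.82
tcp_pos: [0.4705, 0.2602, 0.1321]
eef_rot: [180.0, 0.0, -2.3]
contact_force: [-0.7, -0.6, -7.8]
gripper_width: 0.0239
gripper_force: 60.0
```

Call:
{"api": "send_rows", "payload": {
  "moves": [
    {"slide":[0,0,0],"turn":0,"gripper":0},
    {"slide":[0,0,0],"turn":0,"gripper":0},
    {"slide":[0,0,0],"turn":0,"gripper":0},
    {"slide":[0,0,0],"turn":0,"gripper":0},
    {"slide":[0,0,0],"turn":0,"gripper":0}
  ]
}}

```text
time_s: 26.23
tcp_pos: [0.4706, 0.2602, 0.1321]
eef_rot: [-180.0, -0.0, -2.3]
contact_force: [0.2, 0.9, -7.2]
gripper_width: 0.0235
gripper_force: 60.0
```

```bash
cat > lk.py <<'E'
from ctl import *
S=load(); look(S); json.dump(S,open("st.json","w"))
E
python3 lk.py
```

```text
t 26.283 tcp [0.4706 0.2602 0.1321] rot [-180.     -0.     -2.28] disp [-0.0598 -0.5204] theta [ 0.018 -0.078] lean 0.08 dz 0.0062 cost 25.5 M [-0.05  0.02  0.06] F [ 0.2  0.9 -7.2]
```

Call:
{"api": "send_rows", "payload": {
  "moves": [
    {"slide":[0,0,0],"turn":0,"gripper":0},
    {"slide":[0,0,0],"turn":0,"gripper":0},
    {"slide":[0,0,0],"turn":0,"gripper":0},
    {"slide":[0,0,0],"turn":0,"gripper":0},
    {"slide":[0,0,0],"turn":0,"gripper":0}
  ]
}}

```text
time_s: 26.75
tcp_pos: [0.4705, 0.2602, 0.1321]
eef_rot: [180.0, 0.0, -2.3]
contact_force: [-0.3, 0.2, -8.0]
gripper_width: 0.0236
gripper_force: 60.0
```

Call:
{"api": "send_rows", "payload": {
  "moves": [
    {"slide":[0,0,0],"turn":0,"gripper":0},
    {"slide":[0,0,0],"turn":0,"gripper":0},
    {"slide":[0,0,0],"turn":0,"gripper":0},
    {"slide":[0,0,0],"turn":0,"gripper":0},
    {"slide":[0,0,0],"turn":0,"gripper":0}
  ]
}}

```text
time_s: 27.17
tcp_pos: [0.4705, 0.2602, 0.132]
eef_rot: [180.0, 0.0, -2.3]
contact_force: [-0.1, 0.3, -7.1]
gripper_width: 0.0237
gripper_force: 60.0
```

```bash
python3 lk.py; python3 show.py m4
```

```text
t 27.217 tcp [0.4705 0.2602 0.132 ] rot [180.     0.    -2.28] disp [-0.0598 -0.5204] theta [ 0.018 -0.078] lean 0.08 dz 0.0062 cost 25.6 M [-0.04 -0.12 -0.02] F [-0.1  0.3 -7.1]
```

Call:
{"api": "send_rows", "payload": {
  "moves": [
    {"slide":[0,0,0.01],"turn":0,"gripper":0},
    {"slide":[0,0,0.02],"turn":0,"gripper":0},
    {"slide":[0,0,0.04],"turn":0,"gripper":0},
    {"slide":[0,0,0.06],"turn":0,"gripper":0},
    {"slide":[0,0,0.09],"turn":0,"gripper":0}
  ]
}}

```text
time_s: 27.68
tcp_pos: [0.4706, 0.2603, 0.1183]
eef_rot: [-180.0, -0.0, -2.3]
contact_force: [0.1, 0.4, -8.5]
gripper_width: 0.0238
gripper_force: 60.0
```

Call:
{"api": "send_rows", "payload": {
  "moves": [
    {"slide":[0,0,0.03],"turn":0,"gripper":0},
    {"slide":[0,0,0.06],"turn":0,"gripper":0},
    {"slide":[0,0,0.09],"turn":0,"gripper":0},
    {"slide":[0,0,0.12],"turn":0,"gripper":0},
    {"slide":[0,0,0.15],"turn":0,"gripper":0}
  ]
}}

```text
time_s: 28.1
tcp_pos: [0.4705, 0.2602, 0.0955]
eef_rot: [180.0, 0.0, -2.3]
contact_force: [1.1, -1.1, -8.5]
gripper_width: 0.0241
gripper_force: 60.0
```

Call:
{"api": "send_rows", "payload": {
  "moves": [
    {"slide":[0,0,0.03],"turn":0,"gripper":0},
    {"slide":[0,0,0.06],"turn":0,"gripper":0},
    {"slide":[0,0,0.09],"turn":0,"gripper":0},
    {"slide":[0,0,0.12],"turn":0,"gripper":0},
    {"slide":[0,0,0.14],"turn":0,"gripper":0}
  ]
}}

```text
time_s: 28.52
tcp_pos: [0.4704, 0.2601, 0.0744]
eef_rot: [180.0, 0.0, -2.3]
contact_force: [-0.9, -0.4, -8.1]
gripper_width: 0.0237
gripper_force: 60.0
```

Call:
{"api": "send_rows", "payload": {
  "moves": [
    {"slide":[0,0,0.02],"turn":0,"gripper":0},
    {"slide":[0,0,0.04],"turn":0,"gripper":0},
    {"slide":[0,0,0.06],"turn":0,"gripper":0},
    {"slide":[0,0,0.08],"turn":0,"gripper":0},
    {"slide":[0,0,0.09],"turn":0,"gripper":0}
  ]
}}

```text
time_s: 28.93
tcp_pos: [0.4704, 0.2601, 0.0611]
eef_rot: [180.0, 0.0, -2.3]
contact_force: [0.2, -0.5, -8.6]
gripper_width: 0.0232
gripper_force: 60.0
```

```bash
python3 lk.py
```

```text
t 28.983 tcp [0.4704 0.2601 0.0611] rot [179.99   0.02  -2.28] disp [-0.0599 -0.5203] theta [ 0.018 -0.078] lean 0.08 dz 0.0067 cost 22.2 M [-0.1  -0.07 -0.01] F [ 0.2 -0.5 -8.6]
```

Call:
{"api": "send_rows", "payload": {
  "moves": [
    {"slide":[0,0,0.015],"turn":0,"gripper":0},
    {"slide":[0,0,0.03],"turn":0,"gripper":0},
    {"slide":[0,0,0.045],"turn":0,"gripper":0},
    {"slide":[0,0,0.06],"turn":0,"gripper":0},
    {"slide":[0,0,0.07],"turn":0,"gripper":0}
  ]
}}

```text
time_s: 29.45
tcp_pos: [0.4704, 0.2601, 0.0507]
eef_rot: [180.0, 0.0, -2.3]
contact_force: [0.4, 0.2, -7.9]
gripper_width: 0.0237
gripper_force: 60.0
```

Call:
{"api": "send_rows", "payload": {
  "moves": [
    {"slide":[0,0,0.002],"turn":0,"gripper":0},
    {"slide":[0,0,0.004],"turn":0,"gripper":0},
    {"slide":[0,0,0.006],"turn":0,"gripper":0},
    {"slide":[0,0,0.008],"turn":0,"gripper":0},
    {"slide":[0,0,0.01],"turn":0,"gripper":0}
  ]
}}

```text
time_s: 29.87
tcp_pos: [0.4706, 0.2603, 0.0496]
eef_rot: [-180.0, -0.0, -2.3]
contact_force: [-0.0, 0.9, -9.2]
gripper_width: 0.0232
gripper_force: 60.0
```

```bash
python3 lk.py
```

```text
t 29.917 tcp [0.4706 0.2603 0.0496] rot [-179.99   -0.01   -2.28] disp [-0.0597 -0.5205] theta [ 0.018 -0.078] lean 0.08 dz 0.0067 cost 23.8 M [-0.08 -0.02 -0.02] F [-0.   0.9 -9.2]
```

Call:
{"api": "send_rows", "payload": {
  "moves": [
    {"slide":[0,0,0.002],"turn":0,"gripper":0},
    {"slide":[0,0,0.004],"turn":0,"gripper":0},
    {"slide":[0,0,0.006],"turn":0,"gripper":0},
    {"slide":[0,0,0.008],"turn":0,"gripper":0},
    {"slide":[0,0,0.01],"turn":0,"gripper":0}
  ]
}}

```text
time_s: 30.38
tcp_pos: [0.4706, 0.2602, 0.0483]
eef_rot: [180.0, -0.0, -2.3]
contact_force: [-3.2, -0.4, -0.1]
gripper_width: 0.0237
gripper_force: 60.0
```

Call:
{"api": "send_rows", "payload": {
  "moves": [
    {"slide":[0,0,0.001],"turn":0,"gripper":0},
    {"slide":[0,0,0.002],"turn":0,"gripper":0},
    {"slide":[0,0,0.003],"turn":0,"gripper":0},
    {"slide":[0,0,0.004],"turn":0,"gripper":0},
    {"slide":[0,0,0.005],"turn":0,"gripper":0}
  ]
}}

```text
time_s: 30.8
tcp_pos: [0.4706, 0.2602, 0.0483]
eef_rot: [-180.0, -0.0, -2.3]
contact_force: [-7.7, -2.1, 9.8]
gripper_width: 0.0233
gripper_force: 60.0
```

```bash
python3 lk.py
```

```text
t 30.85 tcp [0.4706 0.2602 0.0483] rot [-179.99   -0.02   -2.26] disp [-0.0598 -0.5204] theta [ 0.017 -0.078] lean 0.08 dz 0.0072 cost 24.0 M [-0.79  2.42 -0.04] F [-7.7 -2.1  9.8]
```

Call:
{"api": "send_rows", "payload": {
  "moves": [
    {"slide":[0,0,-0.001],"turn":0,"gripper":0},
    {"slide":[0,0,-0.002],"turn":0,"gripper":0},
    {"slide":[0,0,-0.003],"turn":0,"gripper":0},
    {"slide":[0,0,-0.004],"turn":0,"gripper":0},
    {"slide":[0,0,-0.004],"turn":0,"gripper":0}
  ],
  "newtons": 30
}}

```text
time_s: 31.32
tcp_pos: [0.4705, 0.2602, 0.0483]
eef_rot: [-180.0, -0.0, -2.3]
contact_force: [-4.6, -0.6, 6.4]
gripper_width: 0.0238
gripper_force: 30.0
```

Call:
{"api": "send_rows", "payload": {
  "moves": [
    {"slide":[0,0,0],"turn":0,"gripper":0},
    {"slide":[0,0,0],"turn":0,"gripper":0},
    {"slide":[0,0,0],"turn":0,"gripper":0},
    {"slide":[0,0,0],"turn":0,"gripper":0},
    {"slide":[0,0,0],"turn":0,"gripper":0}
  ],
  "newtons": 5
}}

```text
time_s: 31.73
tcp_pos: [0.4706, 0.2603, 0.0483]
eef_rot: [-180.0, -0.0, -2.3]
contact_force: [-4.4, -1.0, 5.3]
gripper_width: 0.0241
gripper_force: 5.0
```

```bash
python3 lk.py
```

```text
t 31.783 tcp [0.4706 0.2603 0.0483] rot [-179.99   -0.01   -2.28] disp [-0.0597 -0.5205] theta [ 0.017 -0.078] lean 0.079 dz 0.0073 cost 24.4 M [-0.68  1.87 -0.08] F [-4.4 -1.   5.3]
```

Release gradually, then rise straight up.

Call:
{"api": "send_rows", "payload": {
  "moves": [
    {"slide":[0,0,0],"turn":0,"gripper":0.29},
    {"slide":[0,0,0],"turn":0,"gripper":0.33},
    {"slide":[0,0,0],"turn":0,"gripper":0.4},
    {"slide":[0,0,0],"turn":0,"gripper":0.5},
    {"slide":[0,0,0],"turn":0,"gripper":0.6}
  ]
}}

```text
time_s: 32.25
tcp_pos: [0.4708, 0.2605, 0.0479]
eef_rot: [-180.0, -0.0, -2.3]
contact_force: [-0.3, -0.4, 0.3]
gripper_width: 0.043
gripper_force: 0.0
```

Call:
{"api": "send_rows", "payload": {
  "moves": [
    {"slide":[0,0,0],"turn":0,"gripper":0.7},
    {"slide":[0,0,0],"turn":0,"gripper":0.8},
    {"slide":[0,0,0],"turn":0,"gripper":0.9},
    {"slide":[0,0,0],"turn":0,"gripper":0.9},
    {"slide":[0,0,0],"turn":0,"gripper":0.9}
  ]
}}

```text
time_s: 32.67
tcp_pos: [0.4706, 0.2602, 0.0479]
eef_rot: [-180.0, -0.0, -2.3]
contact_force: [0.5, 0.7, -1.0]
gripper_width: 0.0752
gripper_force: 0.0
```

```bash
python3 lk.py; python3 -c "
from plant import get_state; s=get_state(); print(s['gripper_width'],s['gripper_force'])"
```

```text
t 32.717 tcp [0.4706 0.2602 0.0479] rot [-180.     -0.     -2.28] disp [-0.0598 -0.5205] theta [ 0.015 -0.079] lean 0.08 dz 0.0075 cost 24.3 M [-0.02 -0.04 -0.05] F [ 0.5  0.7 -1. ]
0.07782236968613958 0.0
```

Call:
{"api": "send_rows", "payload": {
  "moves": [
    {"slide":[0,0,-0.06],"turn":0,"gripper":0.9},
    {"slide":[0,0,-0.15],"turn":0,"gripper":0.9},
    {"slide":[0,0,-0.28],"turn":0,"gripper":0.9},
    {"slide":[0,0,-0.42],"turn":0,"gripper":0.9},
    {"slide":[0,0,-0.56],"turn":0,"gripper":0.9}
  ]
}}

```text
time_s: 33.18
tcp_pos: [0.4704, 0.26, 0.1334]
eef_rot: [180.0, -0.0, -2.3]
contact_force: [1.2, 0.1, -0.7]
gripper_width: 0.0788
gripper_force: 0.0
```

Call:
{"api": "send_rows", "payload": {
  "moves": [
    {"slide":[-0.05,0,-0.15],"turn":0,"gripper":0.9},
    {"slide":[-0.1,0,-0.3],"turn":0,"gripper":0.9},
    {"slide":[-0.15,0,-0.45],"turn":0,"gripper":0.9},
    {"slide":[-0.18,0,-0.55],"turn":0,"gripper":0.9},
    {"slide":[-0.2,0,-0.6],"turn":0,"gripper":0.9}
  ]
}}

```text
time_s: 33.6
tcp_pos: [0.4408, 0.2619, 0.2251]
eef_rot: [-179.8, -0.2, -2.3]
contact_force: [-0.1, 0.2, 0.3]
gripper_width: 0.0789
gripper_force: 0.0
```

```bash
python3 - <<'E'
from ctl import *
s,rs=caps(); print(s["time_s"],s["tcp_pos"])
c,u=mk(np.array([.4706+.1205,.2602-.0031]),.0483+.0277)
y,k=fit(rs,[.015,.08,.07],c); print("lean",(y[:2]-BASE3).round(3),k)
s2,rs2=caps(); y,k=fit(rs2,y,c); print("lean",(y[:2]-BASE3).round(3))
r=rs[0]; o=np.array([.467,.2595]); a=np.radians(-.7)
def P(x,yy,z,o=o,a=a): return [o[0]+np.cos(a)*x-np.sin(a)*yy,o[1]+np.sin(a)*x+np.cos(a)*yy,z]
b=np.array([.4675,.2603]); ab=np.radians(-2.28); outs=[]
for r,(x0,y0,w,h) in zip(rs,[(250,150,180,200),(150,120,200,140)]):
    im=cv2.resize(r["img"][y0:y0+h,x0:x0+w],None,fx=2.2 if w==180 else 2,fy=2.2 if w==180 else 2,interpolation=cv2.INTER_CUBIC); f=2.2 if w==180 else 2
    for Q in [P(24,90,.026,b,ab),P(204,90,.026,b,ab),P(204,-90,.026,b,ab),P(24,-90,.026,b,ab),P(-156,0,.074,b,ab)]:
        q=(proj(r,Q)[0]-[x0,y0])*f; cv2.circle(im,tuple(int(v) for v in q),3,(0,0,255),-1)
    for Q in [P(sx*220,sy*100,.006) for sx in(-1,1) for sy in(-1,1)]:
        q=(proj(r,Q)[0]-[x0,y0])*f; cv2.circle(im,tuple(int(v) for v in q),3,(255,0,255),-1)
    outs.append(cv2.copyMakeBorder(im,0,440-im.shape[0],0,0,cv2.BORDER_CONSTANT))
cv2.imwrite("pics/fin.png",np.hstack(outs)[:,:,::-1])
E
```

```text
33.6 [0.4408 0.2619 0.2251]
lean [0.026 0.078] 25.962147977892393
lean [0.025 0.078]
```

View pics/fin.png

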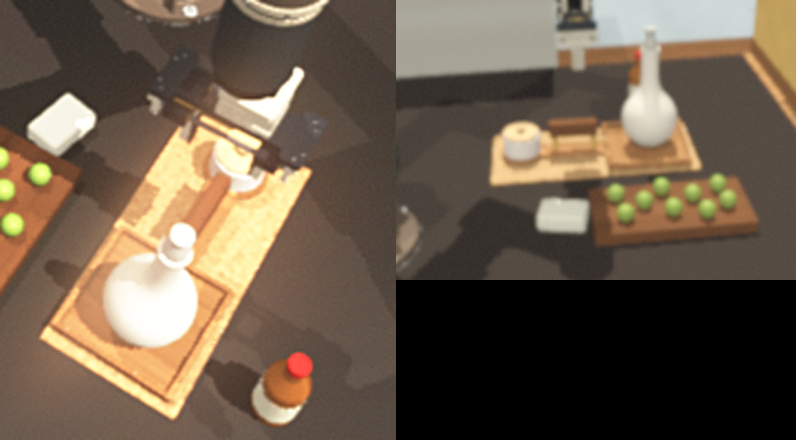

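```bash
python3 -c "
from plant import order; print(order.close_job())"
```

```text
the job is handed in; nothing more can be done
None
```

The serving board is lying on the cork mat, released, with the carafe standing still on its plate at about 0.08 rad of lean, and the job was handed in after about 34 s; no verdict was returned.

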